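# Assemble the test sieve stack on the shaker

### The arm

A 7-joint arm with a two-finger parallel gripper is mounted at the origin on a cart in front of the work surface, level with it; the furniture and walls round the work are solid. World frame = base frame: x ahead of the robot, y to its left, z up, the work surface at z = 0. Lengths are in mm, angles in rad, forces in N, time in s.
With the tool pointing down it reaches from about 400 to 850 mm from the base axis. Payload 4.5 kg.
Tool frame: the origin (TCP) lies midway between the tips of the shut fingers; the grasp point (between the pads) lies robot.grip_depth behind it (robot.grip_depth is the distance from the TCP to the grasp point, in mm); z points along the fingers, x is the direction in which the jaws open and shut, and the axes are right-handed (so a half turn about z gives the same grasp; the last joint's range is limited). The gripper opens to 85 mm and grips with 20 to 120 N. Pads are 22 mm wide; open, the fingers measure 114 mm over their backs; the gripper's body (76 mm by 85 mm) begins 54 mm behind the grasp point. The pads swing forward as they close: fully open they stand 13 mm farther back than shut.
Start: joints at [1.247, 0.689, -0.195, 1.565, 0.157, 0.902, -0.215], TCP at [218.914, -585.432, 231.317] pointing down, gripper open.
Joint ranges: [-3.01, 3.01], [-0.46, 2.08], [-1.47, 1.51], [0.13, 2.56], [-1, 4.14], [0.04, 2.09], [-2.66, 2.66]. Speed limits (rad/s): [2.57, 2.57, 3.14, 3.14, 3.14, 3.14, 3.14].

### API

Orientations are given as [roll, pitch, yaw] about the fixed x, y, z axes, in that order (R = Rz(yaw) Ry(pitch) Rx(roll)).
In Python, from cell import monitor, viewer, order, robot gives the robot as it stands. The module is installed in compiled form; this text tells all that it offers.
- The arm moves only by the shell command python3 -m crank 'ROWS' [FORCE]. ROWS is JSON, a list of rows, each an object of numbers: "jaw": the gripper's target within -1 to 1 (shut at 1, half-way at 0, fully open at -1); "dx", "dy", "dz": the shift along the tool's x, y, z in mm; "spin": the turn about the tool's z in rad. In form: [{"jaw": .., "dx": .., "dy": .., "dz": .., "spin": ..}, ...]. A call has 1 to 10 rows; each row shifts and turns the commanded pose from where the row before left it, along the tool's axes as they then stand; what a row does not reach is not made up. A row lasts 1/8 s, in which the tool goes at most 62.5 mm and 10.7 degrees, less where a joint would pass 70% of its speed; a pose out of reach is approached as far as the arm can. A call with a gripper value outside its range is refused whole. The fingers move at their own pace and stop on an object; FORCE is the grip in N (left out, the last holds). Time passes only in rows, so rows that do not move let the fingers close. It gives the time, the measured TCP pose, the force and the opening at its end, in the units of the state.
- monitor.get_obs(): the state, without advancing time (a new reading comes with each control period).
- viewer.get_image(name): name is "side" or "top" or "wrist"; returns a dict with "frame" (480x640x3 uint8, blue, green, red), "depth" (480x640 float32, mm along the optical axis (not along the pixel's ray), 0 where there is no reading), "fx", "fy", "cx", "cy" (pixels), "distortion" ([k1, k2, p1, p2, k3] as OpenCV has them; the pictures are not rectified), "R" (3x3) and "t" (3): a world point X has camera coordinates R X + t. Camera axes: x right, y down, z forward; pixel columns grow to the right and rows downward; lengths in mm; the calibration is good to about 2 mm. A picture is of the moment at which its call begins.
- order.finish_job(): hands the job in, once; it reports no verdict.
The state is a dict: "time": time; "q": joint angles; "dq": joint speeds; "joint_torque": joint torques, N m; "tool_pos": TCP position; "eef_rot": TCP orientation; "contact_force": force on the tool from outside, world axes, zero at the start; "ft_torque": the same for the moment, N m; "finger_gap": finger opening in mm.
Only numpy, scipy, OpenCV 4.12 (cv2) and the standard library are available. Lean on these libraries where they do the work, as an engineer would, in place of code of your own. Each camera call takes 0.05 s, during which the arm holds its last target.

### The job

Assemble the sieve stack on the sieve shaker: the receiver pan goes into the shaker's seat first, on it the low sieve with the fine mesh, on that the tall sieve with the coarse mesh, and the knobbed lid on top. Each part must sit upright and fully home in the one below, everything let go, and the crucible and the white jar standing by the parts must be left alone.

Things in the scene. Friction and masses are not known exactly. Their poses are not given: they have to be found in the camera images.
- shaker_seat (a point): Centre of the seat of the sieve shaker, at the height of the seat's rim (60 mm over the bench). The shaker is a grey box 110 x 120 mm and 40 mm high, fixed to the bench, with a dark 70 mm collar on top (8 mm high) and on it the seat: an upright steel ring, 60 mm outside, 55 mm inside, 12 mm deep, open at the top. z is up.
- pan_center (a point): Receiver pan: round steel drum, bright closed bottom, no mesh, 62 mm diameter (top 12 mm: 60), 38 high. Point: on the axis, half-way up; z up. Shoulder 11 mm below the point, rim 19 above. Below the shoulder a tapered spigot, 8 high (42 to 52 mm wide), enters the mouth (55 wide, 12 deep) of the part below; the shoulder then rests on its rim. Grip it with the fingertips above the shoulder.
- fine_sieve_center (a point): Fine sieve, the low one: round steel drum, close mesh (3.5 mm pitch), 62 mm diameter (top 12 mm: 60), 42 high. Point: on the axis, half-way up; z up. Shoulder 13 mm below the point, rim 21 above. Below the shoulder a tapered spigot, 8 high (42 to 52 mm wide), enters the mouth (55 wide, 12 deep) of the part below; the shoulder then rests on its rim. Grip it with the fingertips above the shoulder.
- coarse_sieve_center (a point): Coarse sieve, the tall one: round steel drum, wide mesh (12 mm pitch), 62 mm diameter (top 12 mm: 60), 56 high. Point: on the axis, half-way up; z up. Shoulder 20 mm below the point, rim 28 above. Below the shoulder a tapered spigot, 8 high (42 to 52 mm wide), enters the mouth (55 wide, 12 deep) of the part below; the shoulder then rests on its rim. Grip it with the fingertips above the shoulder.
- lid_center (a point): Lid: steel disc, 62 mm diameter, 6 thick, with a round black knob, 20 mm diameter, 26 high, to grip it by; 40 high in all. Point: on the axis, half-way up the knob, 27 mm over the foot; z up. Shoulder (disc's underside) 19 mm below the point, disc's top 13 below. Spigot below the shoulder as on the pan.
- crucible_center (a point): Bystander: white porcelain crucible with its lid, 43 mm diameter, 46 mm high, standing loose among the parts; the point is its centre. Leave it alone.
- jar_center (a point): Bystander: white screw-cap jar, loose, nearer the front edge of the bench than the parts, 56 mm diameter, 69 mm high; the point is its centre. Leave it alone.

How it is judged (in metres and radians):
At the end, for the whole second after the job is handed in: The pan stands in the shaker's seat, the fine sieve on the pan, the coarse sieve on the fine sieve and the lid on the coarse sieve: each centred on the one below within 5 mm, at its seated height within 3 mm and upright within 0.06 rad (horizontal distance between pan_center and shaker_seat below 0.005 m and z of pan_center in the frame of shaker_seat between 0.008 and 0.014 m and angle between each of pan_center, fine_sieve_center, coarse_sieve_center, lid_center's own z axis and vertical below 0.06 rad and horizontal distance between fine_sieve_center and pan_center below 0.005 m and z of fine_sieve_center in the frame of pan_center between 0.029 and 0.035 m and horizontal distance between coarse_sieve_center and fine_sieve_center below 0.005 m and z of coarse_sieve_center in the frame of fine_sieve_center between 0.038 and 0.044 m and horizontal distance between lid_center and coarse_sieve_center below 0.005 m and z of lid_center in the frame of coarse_sieve_center between 0.044 and 0.05 m); the robot touches nothing.
It fails at once if a bystander (crucible or white jar) is moved by more than 20 mm (distance of any of crucible_center, jar_center from where it was at the start of the episode above 0.02 m).
It also fails if it takes over 109 s, if anything falls off the work surface, if the arm or the gripper's body presses on something with over 40 N, if the wrist force passes 120 N, or if a joint passes its speed limit or range.

## Working session

There is one attempt and no reset: what is moved stays moved. The work goes in short steps, Python scripts to look and compute and a shell command to move; the robot and the scene stay as the last step left them, time stands still between calls to the robot, and variables do not carry over. Pictures are saved under pics/ and viewed, and the job is handed in when it is done.

```bash
ls; mkdir -p pics; python3 - <<'E'
from cell import monitor, viewer, order, robot
import cv2,numpy as np
o=monitor.get_obs();print(o)
print(robot.grip_depth)
for n in ["side","top","wrist"]:
    im=viewer.get_image(n)
    cv2.imwrite(f"pics/{n}0.png",im["frame"]);np.savez(f"pics/{n}0.npz",**im)
    print(n,im["fx"],im["fy"],im["cx"],im["cy"],im["distortion"],im["R"],im["t"])
E
```

```text
pics
{'time': 0.0, 'q': array([ 1.24679675,  0.6900479 , -0.19448558,  1.56635729,  0.15729145,
        0.90249046, -0.21508974]), 'dq': array([ 0.00171732, -0.00021366,  0.00048198,  0.00011683,  0.00177809,
        0.00133198, -0.00095415]), 'joint_torque': array([-2.20452048e-04, -5.39597940e+01, -1.26640186e+00, -1.58539760e+01,
        9.16876917e-03,  9.48465255e-03,  2.84558075e-05]), 'tool_pos': array([ 218.59233362, -584.82242387,  230.43990543]), 'eef_rot': array([ 3.14144967e+00,  1.90838412e-03, -1.21292782e+00]), 'contact_force': array([ 0.00047308, -0.2860297 ,  0.35699586]), 'ft_torque': array([-0.04937044, -0.01689415,  0.0350209 ]), 'finger_gap': 85.4571132807303}
18.700000000000003
side 434.494451434665 434.494451434665 313.20459140579754 240.4502837138875 [-0.07916704  0.          0.          0.          0.        ] [[-0.9997523   0.02178843 -0.00454011]
 [ 0.01457552  0.48680044 -0.8733916 ]
 [-0.01681971 -0.87324143 -0.48699743]] [501.96619521 157.41981669 727.00392756]
top 483.1885278248855 483.1885278248855 320.1276519666653 246.4332320369971 [-0.03483334  0.          0.          0.          0.        ] [[ 0.01616747 -0.99959085  0.02359536]
 [-0.99139736 -0.01909148 -0.12948663]
 [ 0.12988412 -0.02129891 -0.99130039]] [-224.10877997  478.29849     857.55694961]
wrist 406.84096805937133 406.84096805937133 312.962224632699 238.79267855325605 [-0.07026416  0.          0.          0.          0.        ] [[ 0.3512876  -0.93626449 -0.00241458]
 [-0.8927961  -0.33575269  0.30030862]
 [-0.28197899 -0.10333897 -0.95383903]] [-624.35874844  -39.44556586  380.42082252]
```

View pics/side0.png

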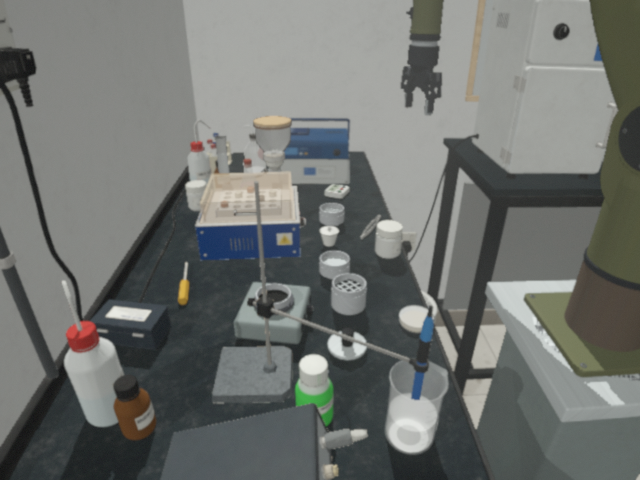

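View pics/top0.png

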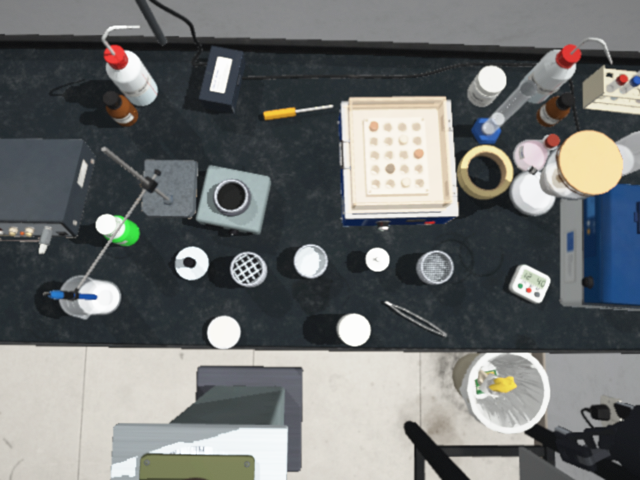

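View pics/wrist0.png

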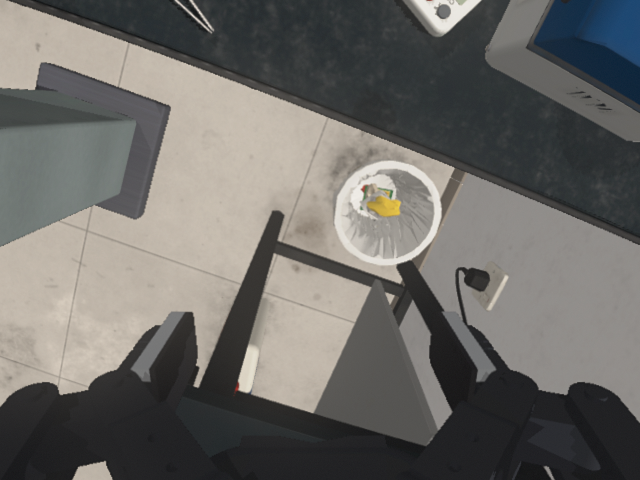

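The pictures show the shaker at top (232,200), the lid at (191,263), coarse sieve at (248,268), pan at (310,261), crucible at (377,260), fine sieve at (435,266) and jar at (353,330). A stand with a slanting clamp rod is left of the shaker.

```bash
cat > h.py <<'E'
import numpy as np,cv2
from cell import monitor,viewer
def K(im): return np.array([[im["fx"],0,im["cx"]],[0,im["fy"],im["cy"]],[0,0,1.]])
def cloud(im):
    h,w=im["depth"].shape
    v,u=np.mgrid[0:h,0:w]
    p=cv2.undistortPoints(np.stack([u,v],-1).reshape(-1,1,2).astype(float),K(im),np.array(im["distortion"],float)).reshape(h,w,2)
    d=im["depth"].astype(float)
    C=np.dstack([p[...,0]*d,p[...,1]*d,d])
    W=(C-im["t"])@im["R"]   # R^T (C-t)
    W[d<=0]=np.nan
    return W
def ray(im,uv,z):
    p=cv2.undistortPoints(np.array(uv,float).reshape(-1,1,2),K(im),np.array(im["distortion"],float)).reshape(-1,2)
    d=np.c_[p,np.ones(len(p))]@im["R"]; c=-im["R"].T@im["t"]
    return c+d*((z-c[2])/d[:,2])[:,None]
def proj(im,P):
    r,_=cv2.Rodrigues(np.asarray(im["R"],float))
    return cv2.projectPoints(np.array(P,float).reshape(-1,1,3),r,np.array(im["t"],float),K(im),np.array(im["distortion"],float))[0].reshape(-1,2)
E
python3 - <<'E'
from h import *
im=dict(np.load("pics/top0.npz"))
W=cloud(im)
for n,(u,v) in dict(lid=(191,263),coarse=(248,268),pan=(310,261),cruc=(377,260),fine=(435,266),jar=(353,330),dish=(224,332),seat=(232,197)).items():
    r=45 if n!='seat' else 28
    w=W[v-r:v+r,u-r:u+r].reshape(-1,3)
    z=w[:,2]; h=np.nanpercentile(z[z<75],97) 
    lo={'lid':12,'coarse':48,'pan':32,'fine':36,'cruc':25,'jar':55,'dish':3,'seat':55}[n]
    m=(W[...,2]>lo)&(W[...,2]<lo+25)
    win=np.zeros_like(m);win[v-r:v+r,u-r:u+r]=1
    nl,L,st,_=cv2.connectedComponentsWithStats((m&win).astype(np.uint8))
    # component nearest
    k=max(range(1,nl),key=lambda i:st[i,4])
    p=W[L==k]
    c,rad=cv2.minEnclosingCircle(p[:,:2].astype(np.float32))
    print(n,'h',round(h,1),'circ',np.round(c,1),round(rad,1),'bbox mid',np.round((p.max(0)+p.min(0))/2,1),'med z',np.median(p[:,2]).round(1),len(p))
# what is tall near?
m=(W[...,2]>15)
vis=np.clip(W[...,2],0,400); vis=np.nan_to_num(vis)/400*255
cv2.imwrite("pics/hmap.png",cv2.applyColorMap(vis.astype(np.uint8),cv2.COLORMAP_JET))
# rod points
for (u,v) in [(105,150),(120,160),(135,172),(150,185),(140,198),(125,215),(110,237),(95,262),(70,295)]:
    print((u,v),np.round(np.nanmedian(W[v-1:v+2,u-1:u+2].reshape(-1,3),0)))
E
```

```text
lid h 38.9 circ [449.3  24.6] 31.1 bbox mid [449.   25.2  24.5] med z 13.6 564
coarse h 46.2 circ [437.1 -85.5] 29.9 bbox mid [437.4 -85.8  53.1] med z 54.4 171
pan h 28.4 circ [ 455.8 -198.6] 29.8 bbox mid [ 455.8 -198.3   36.9] med z 36.5 139
cruc h 56.5 circ [ 460.6 -321.4] 21.6 bbox mid [ 460.7 -320.7   38.9] med z 36.4 419
fine h 36.5 circ [ 448.2 -428.9] 30.3 bbox mid [ 447.8 -429.    40.5] med z 40.0 157
jar h 68.7 circ [ 332.9 -277.2] 27.6 bbox mid [ 333.2 -277.1   64.2] med z 68.0 792
dish h 13.9 circ [321.8 -40.4] 30.6 bbox mid [321.8 -40.4  11.3] med z 13.1 886
seat h 58.1 circ [568.9 -51. ] 30.4 bbox mid [568.8 -51.8  58.9] med z 58.3 169
(105, 150) [567.  73. 308.]
(120, 160) [569.  72. 260.]
(135, 172) [569.  72. 200.]
(150, 185) [565.  69. 136.]
(140, 198) [546.  89. 128.]
(125, 215) [541. 161.   1.]
(110, 237) [487. 154.  77.]
(95, 262) [437. 154. 129.]
(70, 295) [382. 181. 149.]
```

View pics/hmap.png

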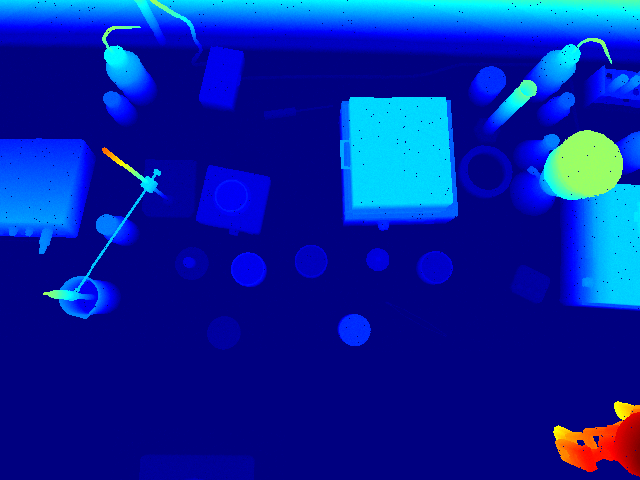

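```bash
python3 -m crank '[{"jaw":-1,"dx":-14,"dy":-18},{"jaw":-1,"dx":-28,"dy":-36},{"jaw":-1,"dx":-28,"dy":-36},{"jaw":-1,"dx":-28,"dy":-36},{"jaw":-1,"dx":-28,"dy":-36},{"jaw":-1,"dx":-28,"dy":-36},{"jaw":-1,"dx":-28,"dy":-36},{"jaw":-1,"dx":-28,"dy":-36},{"jaw":-1,"dx":-28,"dy":-36},{"jaw":-1,"dx":-28,"dy":-36}]' 60 && python3 -m crank '[{"jaw":-1,"spin":-0.17,"dx":-6,"dy":-8},{"jaw":-1,"spin":-0.17},{"jaw":-1,"spin":-0.17},{"jaw":-1,"spin":-0.17},{"jaw":-1,"spin":-0.17},{"jaw":-1,"spin":-0.17},{"jaw":-1,"spin":-0.17},{"jaw":-1,"spin":-0.023},{"jaw":-1}]'
```

```text
invalid input
```

```bash
python3 -m crank '[{"jaw":-1,"dx":-14,"dy":-18,"dz":0,"spin":0},{"jaw":-1,"dx":-28,"dy":-36,"dz":0,"spin":0},{"jaw":-1,"dx":-28,"dy":-36,"dz":0,"spin":0},{"jaw":-1,"dx":-28,"dy":-36,"dz":0,"spin":0},{"jaw":-1,"dx":-28,"dy":-36,"dz":0,"spin":0},{"jaw":-1,"dx":-28,"dy":-36,"dz":0,"spin":0},{"jaw":-1,"dx":-28,"dy":-36,"dz":0,"spin":0},{"jaw":-1,"dx":-28,"dy":-36,"dz":0,"spin":0},{"jaw":-1,"dx":-28,"dy":-36,"dz":0,"spin":0},{"jaw":-1,"dx":-28,"dy":-36,"dz":0,"spin":0}]' 60
```

```text
time: 1.4
tool_pos: [446.7, -215.2, 231.2]
eef_rot: [3.141, 0.0, -1.213]
contact_force: [0.3, 0.2, 1.2]
finger_gap: 85.5
```

```bash
python3 -m crank '[{"jaw":-1,"dx":0,"dy":0,"dz":0,"spin":-0.17},{"jaw":-1,"dx":0,"dy":0,"dz":0,"spin":-0.17},{"jaw":-1,"dx":0,"dy":0,"dz":0,"spin":-0.17},{"jaw":-1,"dx":0,"dy":0,"dz":0,"spin":-0.17},{"jaw":-1,"dx":0,"dy":0,"dz":0,"spin":-0.17},{"jaw":-1,"dx":0,"dy":0,"dz":0,"spin":-0.17},{"jaw":-1,"dx":0,"dy":0,"dz":0,"spin":-0.17},{"jaw":-1,"dx":0,"dy":0,"dz":0,"spin":-0.023},{"jaw":-1,"dx":0,"dy":0,"dz":0,"spin":0}]'
python3 - <<'E'
from h import *
o=monitor.get_obs();print(o["tool_pos"],o["eef_rot"],o["q"])
im=viewer.get_image("wrist");cv2.imwrite("pics/w1.png",im["frame"]);np.savez("pics/w1.npz",**im)
for p in [(455.8,-198.6,38),(437.1,-85.5,56),(460.6,-321.4,46),(333,-277,69),(569,-51,60)]: print(proj(im,[p]))
E
```

```text
time: 2.52
tool_pos: [446.0, -216.5, 231.2]
eef_rot: [-3.141, 0.0, -0.003]
contact_force: [-0.3, 0.4, -0.4]
finger_gap: 85.5
[ 445.95863949 -216.54415015  231.19703907] [-3.14149707e+00  2.26628027e-04 -2.55616983e-03] [ 0.69001048  0.55846694 -0.51772501  1.93712708  0.39605358  0.74731887
 -0.06018641]
[[323.96288459 185.0228762 ]]
[[299.41350428  33.92003873]]
[[328.56740853 321.51415922]]
[[175.06441438 286.74355086]]
[[487.08492999 -16.61359769]]
```

View pics/w1.png

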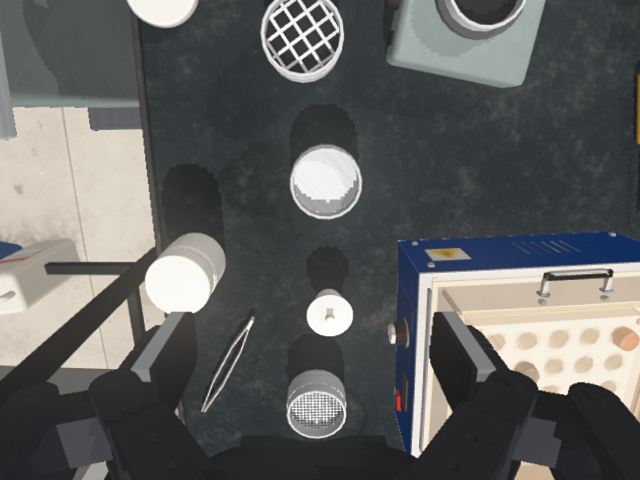

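The wrist view shows the pan's rim near (326,181), crucible (330,313), fine sieve (317,412) and coarse sieve (302,38). The top-camera estimates project within a few pixels. I'll refine with the wrist depth.

```bash
cat >> h.py <<'E'
def circ_fit(xy):
    A=np.c_[2*xy,np.ones(len(xy))]; s=np.linalg.lstsq(A,(xy**2).sum(1),rcond=None)[0]
    return s[:2],np.sqrt(s[2]+s[0]**2+s[1]**2)
def locate(im,g,zlo,zhi,zr,R=30,w=40):
    """top rim: pixels with world z in [zlo,zhi] within w of guess; outer contour cast on plane zr"""
    W=cloud(im); m=(W[...,2]>zlo)&(W[...,2]<zhi)&(np.hypot(W[...,0]-g[0],W[...,1]-g[1])<w)
    nl,L,st,_=cv2.connectedComponentsWithStats(m.astype(np.uint8),connectivity=8)
    k=1+np.argmax(st[1:,4]); m=(L==k).astype(np.uint8)
    c=max(cv2.findContours(m,cv2.RETR_EXTERNAL,cv2.CHAIN_APPROX_NONE)[0],key=len).reshape(-1,2)
    h=cv2.convexHull(c).reshape(-1,2)
    p=ray(im,h,zr)[:,:2]
    cc,rad=cv2.minEnclosingCircle(p.astype(np.float32))
    f,fr=circ_fit(p)
    return np.round(cc,1),round(rad,1),np.round(f,1),round(float(fr),1),np.round(np.median(W[L==k][:,2]),1)
E
python3 - <<'E'
from h import *
a=dict(np.load("pics/w1.npz"));t=dict(np.load("pics/top0.npz"))
for n,g,zl,zh,zr in [("pan",(456,-198),32,42,38),("fine",(448,-429),37,46,42),("coarse",(437,-85),51,60,56)]:
    for im in (a,t): print(n,locate(im,g,zl,zh,zr))
print(locate(t,(569,-51),55,64,60)); print(locate(t,(449,25),10,18,14)); print(locate(t,(447,27),33,44,40,w=16))
E
```

```text
pan (array([ 456.9, -197.5]), 29.8, array([ 456.9, -197.5]), 29.5, np.float64(37.7))
pan (array([ 455.5, -198.4]), 29.9, array([ 455.7, -198.6]), 29.5, np.float64(36.5))
fine (array([ 448.9, -427.6]), 31.9, array([ 449.5, -427.5]), 30.5, np.float64(41.0))
fine (array([ 447.5, -428.3]), 30.2, array([ 447.7, -428.3]), 29.8, np.float64(40.2))
coarse (array([438.8, -85.2]), 30.0, array([438.8, -85.1]), 29.7, np.float64(55.8))
coarse (array([437.1, -85.9]), 29.9, array([437.2, -85.9]), 29.6, np.float64(54.8))
(array([568.9, -52. ]), 30.4, array([568.9, -51.9]), 29.8, np.float64(58.3))
(array([448.9,  24.2]), 31.3, array([449. ,  24.4]), 30.8, np.float64(13.0))
(array([448.9,  23.7]), 10.4, array([448.7,  23.7]), 9.9, np.float64(38.9))
```

```bash
python3 -m crank '[{"jaw":-1,"dx":5.5,"dy":-9.5,"dz":10,"spin":0},{"jaw":-1,"dx":5.5,"dy":-9.5,"dz":30,"spin":0},{"jaw":-1,"dx":0,"dy":0,"dz":40,"spin":0},{"jaw":-1,"dx":0,"dy":0,"dz":40,"spin":0},{"jaw":-1,"dx":0,"dy":0,"dz":30,"spin":0},{"jaw":-1,"dx":0,"dy":0,"dz":10,"spin":0},{"jaw":-1,"dx":0,"dy":0,"dz":0,"spin":0}]'
python3 - <<'E'
from h import *
print(monitor.get_obs()["tool_pos"])
im=viewer.get_image("wrist");cv2.imwrite("pics/w2.png",im["frame"]);np.savez("pics/w2.npz",**im)
print(locate(im,(456,-198),32,42,38))
E
```

```text
time: 3.45
tool_pos: [457.2, -196.8, 71.0]
eef_rot: [-3.141, 0.001, 0.001]
contact_force: [-0.2, -0.3, 0.4]
finger_gap: 85.6
[ 457.21787893 -196.83926536   71.02891447]
(array([ 457.3, -196.8]), 30.7, array([ 457.4, -196.9]), 30.0, np.float64(37.4))
```

View pics/w2.png

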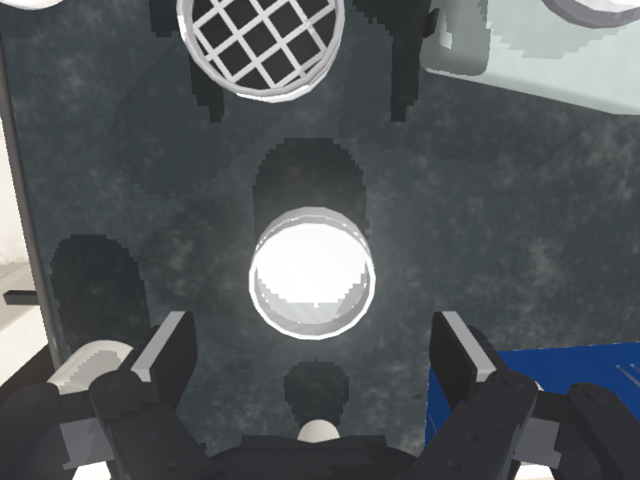

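The pan's rim is centred between the pads, at about (312,280). I'll descend and grip.

```bash
python3 -m crank '[{"jaw":-1,"dx":0,"dy":0,"dz":20,"spin":0},{"jaw":-1,"dx":0,"dy":0,"dz":25,"spin":0},{"jaw":-1,"dx":0,"dy":0,"dz":15,"spin":0},{"jaw":-1,"dx":0,"dy":0,"dz":8,"spin":0},{"jaw":-1,"dx":0,"dy":0,"dz":0,"spin":0},{"jaw":1,"dx":0,"dy":0,"dz":0,"spin":0},{"jaw":1,"dx":0,"dy":0,"dz":0,"spin":0},{"jaw":1,"dx":0,"dy":0,"dz":0,"spin":0},{"jaw":1,"dx":0,"dy":0,"dz":0,"spin":0},{"jaw":1,"dx":0,"dy":0,"dz":0,"spin":0}]' 60
python3 - <<'E'
from h import *
im=viewer.get_image("wrist");cv2.imwrite("pics/w3.png",im["frame"]);np.savez("pics/w3.npz",**im)
print(-im["R"].T@im["t"])
E
```

```text
time: 4.75
tool_pos: [457.4, -197.7, 4.5]
eef_rot: [3.141, -0.001, -0.0]
contact_force: [-0.6, 0.2, 7.1]
finger_gap: 59.2
[ 458.21625753 -121.30399034  147.1047592 ]
```

View pics/w3.png

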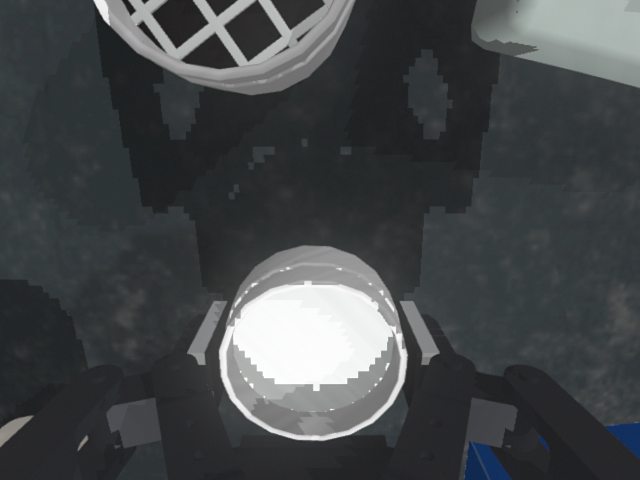

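```bash
python3 -m crank '[{"jaw":1,"dx":0,"dy":0,"dz":-5,"spin":0},{"jaw":1,"dx":0,"dy":0,"dz":-15,"spin":0},{"jaw":1,"dx":0,"dy":0,"dz":-30,"spin":0},{"jaw":1,"dx":0,"dy":0,"dz":-40,"spin":0},{"jaw":1,"dx":0,"dy":0,"dz":-30,"spin":0},{"jaw":1,"dx":0,"dy":0,"dz":-15,"spin":0},{"jaw":1,"dx":0,"dy":0,"dz":0,"spin":0}]' 60
python3 - <<'E'
from h import *
o=monitor.get_obs();z=o["tool_pos"][2];print(o["tool_pos"],o["contact_force"])
for n in("wrist","side"):
    im=viewer.get_image(n);cv2.imwrite(f"pics/{n}4.png",im["frame"][:,:] if n=="wrist" else cv2.resize(im["frame"][130:400,180:500],None,fx=2.3,fy=2.1))
    np.savez(f"pics/{n}4.npz",**im)
    if n=="wrist": 
        for dz in(31,33,35,37): print(dz,locate(im,(457,-197),z+dz-6,z+dz+4,z+dz))
E
```

```text
time: 5.68
tool_pos: [457.6, -198.0, 139.5]
eef_rot: [3.141, -0.002, -0.001]
contact_force: [0.4, -0.3, -1.2]
finger_gap: 59.3
[ 457.56505495 -197.95752219  139.48795481] [ 0.42838297 -0.33617311 -1.17332619]
31 (array([ 456. , -191.7]), 40.0, array([ 455.9, -197. ]), 33.8, np.float64(171.4))
33 (array([ 456. , -191.2]), 39.7, array([ 456.2, -195.6]), 33.7, np.float64(172.1))
35 (array([ 456.5, -190.8]), 39.3, array([ 456.6, -195.3]), 33.4, np.float64(172.5))
37 (array([ 456.9, -190.2]), 39.0, array([ 457.9, -194.6]), 32.6, np.float64(172.8))
```

View pics/side4.png

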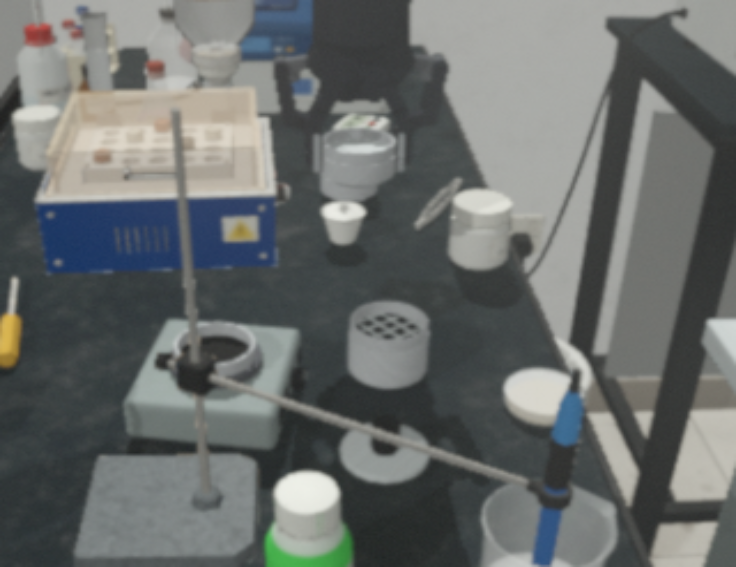

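View pics/wrist4.png

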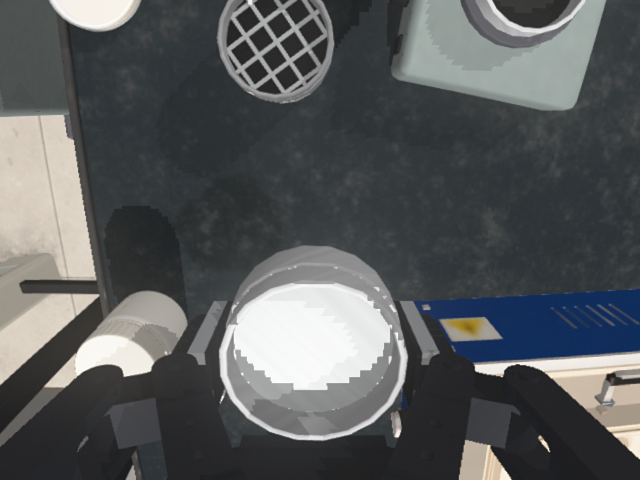

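The pan is held level, and its rim sits at the same pixels as before the lift. Next I'll go most of the way to the seat and measure it with the wrist camera.

```bash
python3 -m crank '[{"jaw":1,"dx":9,"dy":-6,"dz":0,"spin":0},{"jaw":1,"dx":20,"dy":-14,"dz":0,"spin":0},{"jaw":1,"dx":28,"dy":-20,"dz":0,"spin":0},{"jaw":1,"dx":28,"dy":-20,"dz":0,"spin":0},{"jaw":1,"dx":20,"dy":-14,"dz":0,"spin":0},{"jaw":1,"dx":7,"dy":-6,"dz":0,"spin":0},{"jaw":1,"dx":0,"dy":0,"dz":0,"spin":0}]' 60
python3 - <<'E'
from h import *
o=monitor.get_obs();print(o["tool_pos"])
im=viewer.get_image("wrist");cv2.imwrite("pics/w5.png",im["frame"]);np.savez("pics/w5.npz",**im)
print(locate(im,(570,-51),55,64,60))
E
```

```text
time: 6.65
tool_pos: [568.8, -116.9, 137.7]
eef_rot: [-3.141, 0.001, 0.001]
contact_force: [0.0, 0.3, -1.0]
finger_gap: 59.4
[ 568.81537383 -116.90289095  137.66359049]
(array([570.9, -50.6]), 29.8, array([570.9, -50.7]), 29.6, np.float64(59.7))
```

View pics/w5.png

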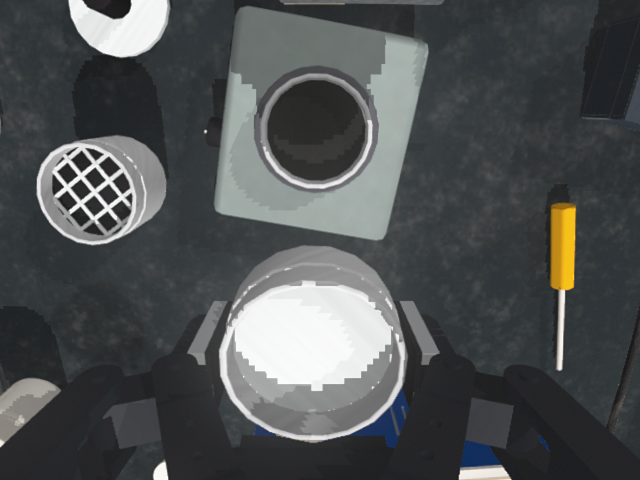

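The seat ring is near (317,130) in the picture and measures (570.9, -50.6). Next I'll move above it, stopping just clear of the rim.

```bash
python3 -m crank '[{"jaw":1,"dx":0,"dy":-10,"dz":0,"spin":0},{"jaw":1,"dx":1,"dy":-22,"dz":0,"spin":0},{"jaw":1,"dx":1,"dy":-22,"dz":0,"spin":0},{"jaw":1,"dx":0,"dy":-11,"dz":15,"spin":0},{"jaw":1,"dx":0,"dy":0,"dz":25,"spin":0},{"jaw":1,"dx":0,"dy":0,"dz":15,"spin":0},{"jaw":1,"dx":0,"dy":0,"dz":5,"spin":0},{"jaw":1,"dx":0,"dy":0,"dz":0,"spin":0}]' 60
python3 - <<'E'
from h import *
o=monitor.get_obs();print(o["tool_pos"])
for n in("wrist","side"):
    im=viewer.get_image(n);cv2.imwrite(f"pics/{n}6.png",im["frame"][:,:] if n=="wrist" else cv2.resize(im["frame"][180:400,180:440],None,fx=2.6,fy=2.6))
    np.savez(f"pics/{n}6.npz",**im)
E
```

```text
time: 7.7
tool_pos: [571.0, -52.8, 78.1]
eef_rot: [3.141, 0.0, -0.0]
contact_force: [0.4, -0.5, -0.7]
finger_gap: 58.9
[571.04611601 -52.83312418  78.10184547]
```

View pics/side6.png

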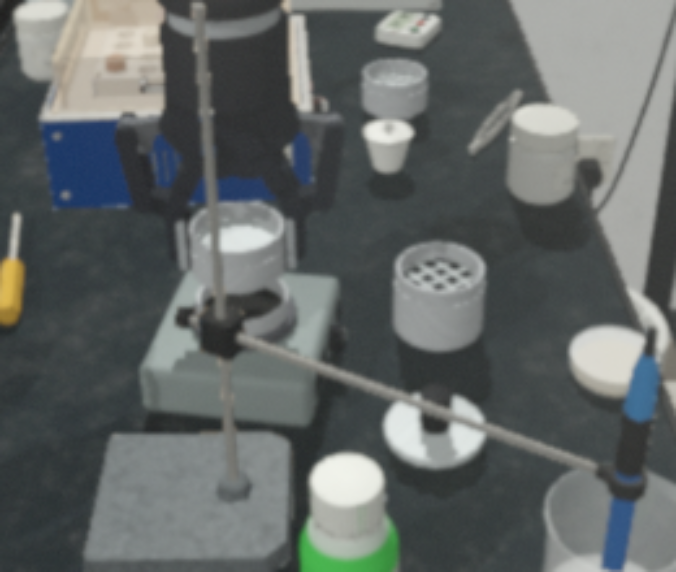

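```bash
python3 -m crank '[{"jaw":1,"dx":0,"dy":-1,"dz":4,"spin":0},{"jaw":1,"dx":0,"dy":0,"dz":5,"spin":0},{"jaw":1,"dx":0,"dy":0,"dz":4,"spin":0},{"jaw":1,"dx":0,"dy":0,"dz":3,"spin":0},{"jaw":1,"dx":0,"dy":0,"dz":2,"spin":0},{"jaw":1,"dx":0,"dy":0,"dz":1,"spin":0},{"jaw":1,"dx":0,"dy":0,"dz":0,"spin":0}]' 60
```

```text
time: 8.68
tool_pos: [571.1, -51.5, 59.3]
eef_rot: [3.142, -0.0, 0.0]
contact_force: [-0.6, 0.2, -1.2]
finger_gap: 58.9
```

```bash
python3 -m crank '[{"jaw":1,"dx":0,"dy":0,"dz":1,"spin":0},{"jaw":1,"dx":0,"dy":0,"dz":1,"spin":0},{"jaw":1,"dx":0,"dy":0,"dz":0.5,"spin":0},{"jaw":1,"dx":0,"dy":0,"dz":0,"spin":0}]' 60
```

```text
time: 9.18
tool_pos: [571.1, -51.5, 56.7]
eef_rot: [3.142, 0.0, 0.0]
contact_force: [-0.4, 0.5, -0.5]
finger_gap: 59.0
```

```bash
python3 -m crank '[{"jaw":1,"dx":0,"dy":0,"dz":0.7,"spin":0},{"jaw":1,"dx":0,"dy":0,"dz":0.7,"spin":0},{"jaw":1,"dx":0,"dy":0,"dz":0,"spin":0}]' 60
```

```text
time: 9.55
tool_pos: [571.2, -51.5, 56.5]
eef_rot: [3.141, -0.001, -0.0]
contact_force: [-2.0, 0.4, 10.1]
finger_gap: 59.1
```

The pan touches at TCP z 56.5, exactly the seated height. I'll release it and rise.

```bash
python3 -m crank '[{"jaw":-1,"dx":0,"dy":0,"dz":-0.5,"spin":0},{"jaw":-1,"dx":0,"dy":0,"dz":0,"spin":0},{"jaw":-1,"dx":0,"dy":0,"dz":0,"spin":0},{"jaw":-1,"dx":0,"dy":0,"dz":0,"spin":0},{"jaw":-1,"dx":0,"dy":0,"dz":-10,"spin":0},{"jaw":-1,"dx":0,"dy":0,"dz":-30,"spin":0},{"jaw":-1,"dx":0,"dy":0,"dz":-45,"spin":0},{"jaw":-1,"dx":0,"dy":0,"dz":-30,"spin":0},{"jaw":-1,"dx":0,"dy":0,"dz":-10,"spin":0},{"jaw":-1,"dx":0,"dy":0,"dz":0,"spin":0}]' 60
python3 - <<'E'
from h import *
o=monitor.get_obs();print(o["tool_pos"])
im=viewer.get_image("wrist");cv2.imwrite("pics/w7.png",im["frame"]);np.savez("pics/w7.npz",**im)
print(locate(im,(571,-51),85,95,90))
E
```

```text
time: 10.8
tool_pos: [571.1, -51.6, 181.2]
eef_rot: [3.141, -0.001, -0.0]
contact_force: [0.4, -1.1, -0.2]
finger_gap: 85.5
[571.13410714 -51.61976574 181.18447221]
(array([571.5, -50.7]), 30.2, array([571.8, -50.7]), 29.8, np.float64(89.6))
```

View pics/w7.png

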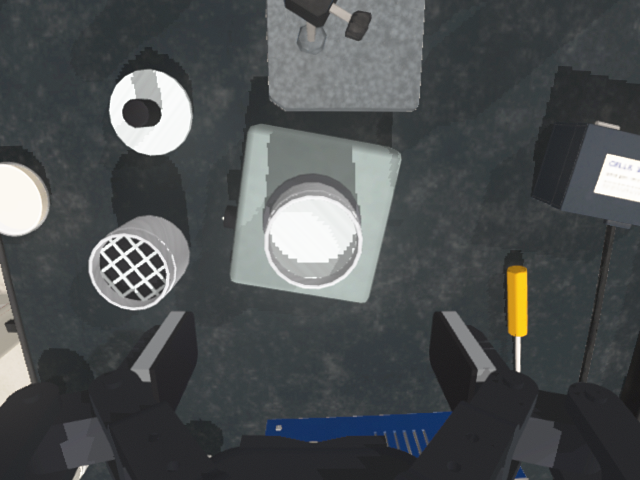

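The pan is seated: its rim is at z≈89.6 (expected 90), centred at (571.5, -50.7). Before fetching the fine sieve I'll check the blue box's clearance.

```bash
python3 - <<'E'
from h import *
W=cloud(dict(np.load("pics/top0.npz")))
m=(W[...,2]>10)&(W[...,1]<-220)&(W[...,1]>-520)&(W[...,0]>485)&(W[...,0]<620)
for y in range(-500,-220,20):
    k=m&(abs(W[...,1]-y)<10); 
    if k.sum(): print(y,W[k][:,0].min().round(),np.nanmax(W[k][:,2]).round())
E
```

```text
-500 593.0 27.0
-480 608.0 26.0
-460 534.0 93.0
-440 533.0 138.0
-420 529.0 140.0
-400 530.0 140.0
-380 529.0 140.0
-360 529.0 139.0
-340 513.0 139.0
-320 513.0 140.0
-300 526.0 139.0
-280 526.0 140.0
-260 526.0 139.0
-240 608.0 118.0
```

```bash
python3 -m crank '[{"jaw":-1,"dx":-12,"dy":10,"dz":0,"spin":0},{"jaw":-1,"dx":-20,"dy":35,"dz":0,"spin":0},{"jaw":-1,"dx":-20,"dy":45,"dz":0,"spin":0},{"jaw":-1,"dx":-20,"dy":50,"dz":0,"spin":0},{"jaw":-1,"dx":-20,"dy":50,"dz":0,"spin":0},{"jaw":-1,"dx":-15,"dy":50,"dz":0,"spin":0},{"jaw":-1,"dx":-15,"dy":50,"dz":0,"spin":0},{"jaw":-1,"dx":0,"dy":45,"dz":0,"spin":0},{"jaw":-1,"dx":0,"dy":30,"dz":0,"spin":0},{"jaw":-1,"dx":0,"dy":10,"dz":0,"spin":0}]' 60
python3 -m crank '[{"jaw":-1,"dx":0,"dy":0,"dz":20,"spin":0},{"jaw":-1,"dx":0,"dy":0,"dz":30,"spin":0},{"jaw":-1,"dx":0,"dy":0,"dz":30,"spin":0},{"jaw":-1,"dx":0,"dy":0,"dz":15,"spin":0},{"jaw":-1,"dx":0,"dy":0,"dz":0,"spin":0}]' 60
python3 - <<'E'
from h import *
o=monitor.get_obs();print(o["tool_pos"],o["eef_rot"])
im=viewer.get_image("wrist");cv2.imwrite("pics/w8.png",im["frame"]);np.savez("pics/w8.npz",**im)
print(locate(im,(449,-428),37,46,42))
E
```

```text
time: 12.1
tool_pos: [446.6, -428.5, 179.4]
eef_rot: [-3.141, 0.003, -0.004]
contact_force: [-0.7, 0.8, 0.4]
finger_gap: 85.3
time: 12.72
tool_pos: [448.5, -425.2, 85.0]
eef_rot: [-3.14, 0.002, 0.001]
contact_force: [-0.0, -0.6, 0.4]
finger_gap: 85.3
[ 448.52739046 -425.19928035   84.96193904] [-3.13969484e+00  1.96313599e-03  1.18511691e-03]
(array([ 449.5, -428.7]), 30.6, array([ 449.5, -428.8]), 29.9, np.float64(41.5))
```

View pics/w8.png

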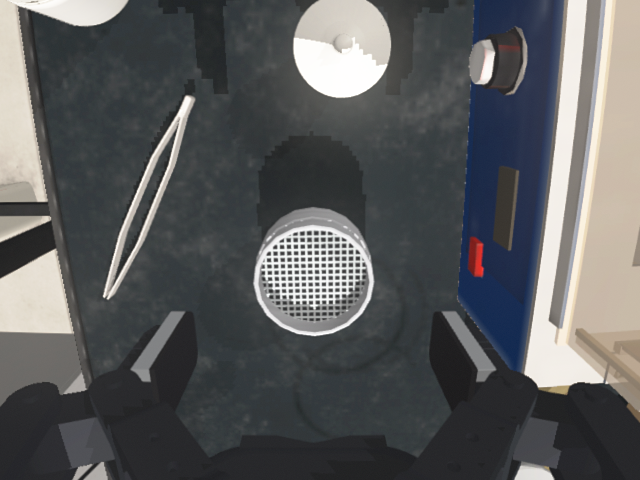

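The fine sieve's rim is at (313,280) and measures (449.5, -428.7). I'll shift 1 mm and 3.5 mm, descend and grip.

```bash
python3 -m crank '[{"jaw":-1,"dx":1,"dy":3.5,"dz":15,"spin":0},{"jaw":-1,"dx":0,"dy":0,"dz":25,"spin":0},{"jaw":-1,"dx":0,"dy":0,"dz":20,"spin":0},{"jaw":-1,"dx":0,"dy":0,"dz":14,"spin":0},{"jaw":-1,"dx":0,"dy":0,"dz":6,"spin":0},{"jaw":-1,"dx":0,"dy":0,"dz":0,"spin":0},{"jaw":-1,"dx":0,"dy":0,"dz":0,"spin":0}]' 60
python3 - <<'E'
from h import *
o=monitor.get_obs();print(o["tool_pos"],o["eef_rot"])
im=viewer.get_image("wrist");cv2.imwrite("pics/w9.png",im["frame"]);np.savez("pics/w9.npz",**im)
print(locate(im,(449,-428),37,46,42))
E
```

```text
time: 13.65
tool_pos: [450.6, -430.3, 6.6]
eef_rot: [3.141, -0.001, 0.0]
contact_force: [-0.2, -0.5, -0.4]
finger_gap: 85.5
[ 450.60325847 -430.30664074    6.55282333] [ 3.14081851e+00 -1.06614595e-03  2.03862790e-05]
(array([ 449.3, -428.4]), 30.8, array([ 449.5, -428.5]), 30.2, np.float64(41.3))
```

View pics/w9.png

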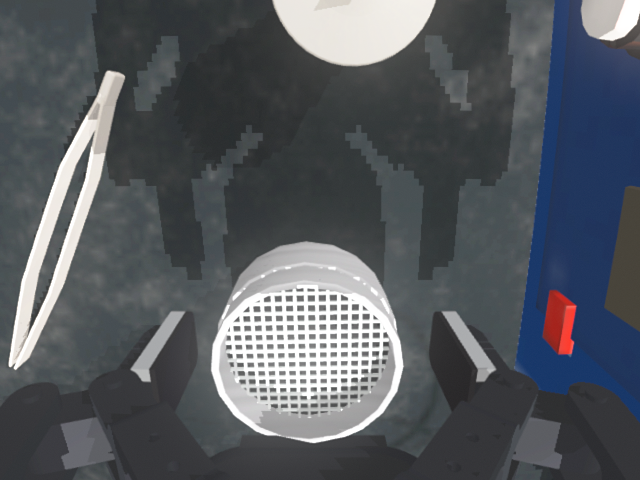

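The sieve's rim is at about (307,360), slightly left of the jaw centre. I'll trim by (-1, +1.7) mm and close.

```bash
python3 -m crank '[{"jaw":-1,"dx":-1,"dy":-1.7,"dz":2,"spin":0},{"jaw":-1,"dx":0,"dy":0,"dz":0,"spin":0},{"jaw":1,"dx":0,"dy":0,"dz":0,"spin":0},{"jaw":1,"dx":0,"dy":0,"dz":0,"spin":0},{"jaw":1,"dx":0,"dy":0,"dz":0,"spin":0},{"jaw":1,"dx":0,"dy":0,"dz":0,"spin":0},{"jaw":1,"dx":0,"dy":0,"dz":0,"spin":0},{"jaw":1,"dx":0,"dy":0,"dz":0,"spin":0}]' 60
python3 - <<'E'
from h import *
o=monitor.get_obs();print(o["tool_pos"],o["eef_rot"])
im=viewer.get_image("wrist");cv2.imwrite("pics/w10.png",im["frame"]);np.savez("pics/w10.npz",**im)
print(locate(im,(449,-428),37,46,42))
E
```

```text
time: 14.7
tool_pos: [449.3, -428.5, 4.4]
eef_rot: [3.141, -0.0, -0.0]
contact_force: [-1.6, 0.5, 6.0]
finger_gap: 59.4
[ 449.28622707 -428.49041723    4.42257319] [ 3.14103701e+00 -3.79204227e-04 -3.64349648e-05]
(array([ 449. , -420.6]), 38.8, array([ 449.6, -427.2]), 33.1, np.float64(41.4))
```

View pics/w10.png

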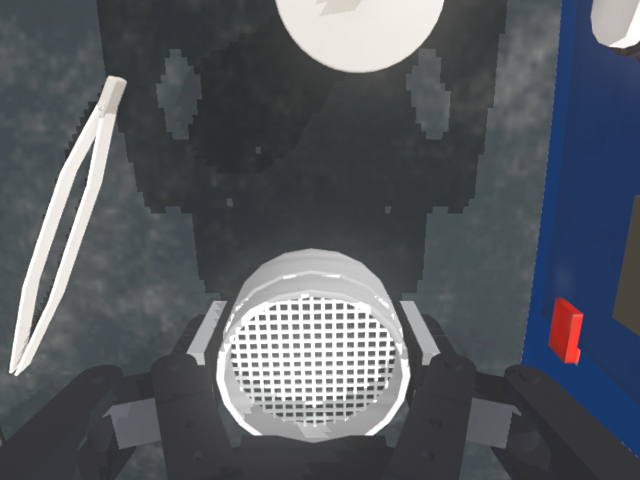

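The fine sieve is gripped and centred. Now I'll lift it and carry it over.

```bash
python3 -m crank '[{"jaw":1,"dx":0,"dy":0,"dz":-5,"spin":0},{"jaw":1,"dx":0,"dy":0,"dz":-20,"spin":0},{"jaw":1,"dx":0,"dy":0,"dz":-40,"spin":0},{"jaw":1,"dx":0,"dy":0,"dz":-40,"spin":0},{"jaw":1,"dx":0,"dy":-10,"dz":-30,"spin":0},{"jaw":1,"dx":0,"dy":-25,"dz":-10,"spin":0},{"jaw":1,"dx":0,"dy":-35,"dz":0,"spin":0},{"jaw":1,"dx":0,"dy":-40,"dz":0,"spin":0},{"jaw":1,"dx":0,"dy":-40,"dz":0,"spin":0},{"jaw":1,"dx":0,"dy":-40,"dz":0,"spin":0}]' 60
python3 -m crank '[{"jaw":1,"dx":17,"dy":-25,"dz":0,"spin":0},{"jaw":1,"dx":30,"dy":-25,"dz":0,"spin":0},{"jaw":1,"dx":30,"dy":-25,"dz":0,"spin":0},{"jaw":1,"dx":25,"dy":-25,"dz":0,"spin":0},{"jaw":1,"dx":15,"dy":-15,"dz":0,"spin":0},{"jaw":1,"dx":5,"dy":-5,"dz":0,"spin":0},{"jaw":1,"dx":0,"dy":0,"dz":0,"spin":0},{"jaw":1,"dx":0,"dy":0,"dz":0,"spin":0}]' 60
python3 - <<'E'
from h import *
o=monitor.get_obs();print(o["tool_pos"],o["eef_rot"])
im=viewer.get_image("wrist");cv2.imwrite("pics/w11.png",im["frame"]);np.savez("pics/w11.npz",**im)
print(locate(im,(571.4,-51),85,94,90))
E
```

```text
time: 16.0
tool_pos: [449.3, -237.1, 150.1]
eef_rot: [3.141, -0.002, 0.0]
contact_force: [-0.7, -0.6, -1.5]
finger_gap: 59.5
time: 17.0
tool_pos: [569.9, -120.0, 148.8]
eef_rot: [3.14, 0.002, -0.002]
contact_force: [-1.3, 0.0, -1.3]
finger_gap: 59.7
[ 569.88527773 -120.02798204  148.75723937] [ 3.14027870e+00  1.52868869e-03 -1.93261916e-03]
(array([571.9, -51.4]), 29.8, array([571.9, -51.5]), 29.6, np.float64(89.7))
```

View pics/w11.png

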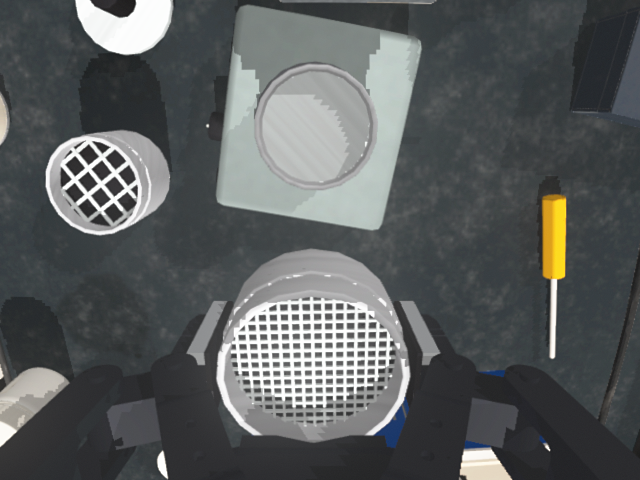

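```bash
python3 -m crank '[{"jaw":1,"dx":0.6,"dy":-12,"dz":0,"spin":0},{"jaw":1,"dx":1,"dy":-24,"dz":0,"spin":0},{"jaw":1,"dx":0,"dy":-22,"dz":0,"spin":0},{"jaw":1,"dx":0,"dy":-10,"dz":10,"spin":0},{"jaw":1,"dx":0,"dy":0,"dz":18,"spin":0},{"jaw":1,"dx":0,"dy":0,"dz":12,"spin":0},{"jaw":1,"dx":0,"dy":0,"dz":4,"spin":0},{"jaw":1,"dx":0,"dy":0,"dz":0,"spin":0},{"jaw":1,"dx":0,"dy":0,"dz":0,"spin":0}]' 60
```

```text
time: 18.18
tool_pos: [573.1, -50.4, 105.4]
eef_rot: [3.142, -0.001, -0.0]
contact_force: [0.6, 0.2, -1.0]
finger_gap: 59.7
```

```bash
python3 -m crank '[{"jaw":1,"dx":-1.5,"dy":0.6,"dz":2,"spin":0},{"jaw":1,"dx":0,"dy":0,"dz":4,"spin":0},{"jaw":1,"dx":0,"dy":0,"dz":4,"spin":0},{"jaw":1,"dx":0,"dy":0,"dz":3,"spin":0},{"jaw":1,"dx":0,"dy":0,"dz":2,"spin":0},{"jaw":1,"dx":0,"dy":0,"dz":1,"spin":0},{"jaw":1,"dx":0,"dy":0,"dz":0,"spin":0}]' 60
```

```text
time: 19.05
tool_pos: [571.2, -50.9, 88.8]
eef_rot: [3.142, -0.0, 0.0]
contact_force: [-0.5, -0.4, -1.2]
finger_gap: 59.7
```

```bash
python3 -m crank '[{"jaw":1,"dx":0,"dy":0,"dz":1,"spin":0},{"jaw":1,"dx":0,"dy":0,"dz":1,"spin":0},{"jaw":1,"dx":0,"dy":0,"dz":0.7,"spin":0},{"jaw":1,"dx":0,"dy":0,"dz":0.5,"spin":0},{"jaw":1,"dx":0,"dy":0,"dz":0,"spin":0}]' 60
```

```text
time: 19.68
tool_pos: [571.2, -50.9, 86.4]
eef_rot: [3.141, -0.0, 0.0]
contact_force: [-1.4, -0.7, 5.3]
finger_gap: 59.5
```

The sieve touches at 86.4, as predicted. I'll release it and rise.

```bash
python3 -m crank '[{"jaw":-1,"dx":0,"dy":0,"dz":-0.5,"spin":0},{"jaw":-1,"dx":0,"dy":0,"dz":0,"spin":0},{"jaw":-1,"dx":0,"dy":0,"dz":0,"spin":0},{"jaw":-1,"dx":0,"dy":0,"dz":0,"spin":0},{"jaw":-1,"dx":0,"dy":0,"dz":-10,"spin":0},{"jaw":-1,"dx":0,"dy":0,"dz":-30,"spin":0},{"jaw":-1,"dx":0,"dy":0,"dz":-40,"spin":0},{"jaw":-1,"dx":0,"dy":0,"dz":-25,"spin":0},{"jaw":-1,"dx":0,"dy":0,"dz":-8,"spin":0},{"jaw":-1,"dx":0,"dy":0,"dz":0,"spin":0}]' 60
python3 - <<'E'
from h import *
o=monitor.get_obs();print(o["tool_pos"])
im=viewer.get_image("wrist");cv2.imwrite("pics/w12.png",im["frame"]);np.savez("pics/w12.npz",**im)
print(locate(im,(571,-51),119,128,124))
print(locate(im,(438,-85),51,60,56))
E
```

```text
time: 20.92
tool_pos: [571.1, -51.0, 199.3]
eef_rot: [3.141, -0.0, -0.0]
contact_force: [-0.2, -0.2, 0.2]
finger_gap: 85.5
[571.13097084 -51.02014634 199.33919925]
(array([571.8, -51.5]), 30.3, array([571.9, -51.5]), 29.8, np.float64(123.5))
(array([440.3, -84.1]), 31.0, array([440.2, -83.9]), 30.5, np.float64(55.5))
```

View pics/w12.png

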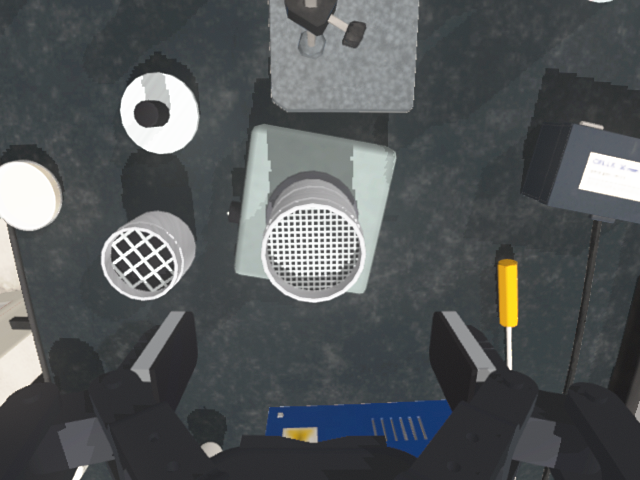

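The fine sieve is seated: its rim is at 123.5 (expected 124). The coarse sieve is at (148,262). A knob on the shaker at (232,213) may be close to the fingers, so I'll measure it.

```bash
python3 - <<'E'
from h import *
for f in("w12","w5"):
    W=cloud(dict(np.load(f"pics/{f}.npz")))
    m=(W[...,2]>8)&(W[...,1]<20)&(W[...,1]>-130)&(W[...,0]>482)&(W[...,0]<525)
    for y in range(-120,20,10):
        k=m&(abs(W[...,1]-y)<5)
        if k.sum(): print(f,y,W[k][:,0].min().round(),np.nanmax(W[k][:,2]).round())
E
```

```text
w12 -100 509.0 42.0
w12 -90 507.0 42.0
w12 -80 508.0 42.0
w12 -70 511.0 41.0
w12 -60 499.0 272.0
w12 -50 503.0 283.0
w12 -40 497.0 289.0
w12 -30 518.0 41.0
w12 -20 519.0 40.0
w12 -10 521.0 40.0
w12 0 523.0 36.0
w5 -120 508.0 216.0
w5 -110 504.0 226.0
w5 -100 505.0 227.0
w5 -90 507.0 42.0
w5 -80 507.0 42.0
w5 -70 511.0 42.0
w5 -60 504.0 41.0
w5 -50 504.0 42.0
w5 -40 506.0 42.0
w5 -30 518.0 41.0
w5 -20 519.0 41.0
w5 -10 521.0 40.0
w5 0 523.0 37.0
```

```bash
python3 -m crank '[{"jaw":-1,"dx":-10,"dy":0,"dz":0,"spin":0},{"jaw":-1,"dx":-25,"dy":5,"dz":0,"spin":0},{"jaw":-1,"dx":-35,"dy":10,"dz":0,"spin":0},{"jaw":-1,"dx":-35,"dy":10,"dz":0,"spin":0},{"jaw":-1,"dx":-20,"dy":6,"dz":0,"spin":0},{"jaw":-1,"dx":-6,"dy":2,"dz":20,"spin":0},{"jaw":-1,"dx":0,"dy":0,"dz":35,"spin":0},{"jaw":-1,"dx":0,"dy":0,"dz":30,"spin":0},{"jaw":-1,"dx":0,"dy":0,"dz":10,"spin":0},{"jaw":-1,"dx":0,"dy":0,"dz":0,"spin":0}]' 60
python3 - <<'E'
from h import *
o=monitor.get_obs();print(o["tool_pos"],o["eef_rot"])
im=viewer.get_image("wrist");cv2.imwrite("pics/w13.png",im["frame"]);np.savez("pics/w13.npz",**im)
print(locate(im,(439,-85),51,60,56))
E
```

```text
time: 22.22
tool_pos: [439.5, -83.7, 103.8]
eef_rot: [3.142, 0.002, 0.0]
contact_force: [-0.2, -0.6, 0.1]
finger_gap: 85.4
[439.46401691 -83.70935389 103.83037287] [3.14156526e+00 1.82795979e-03 4.14434862e-04]
(array([438.9, -83.9]), 30.3, array([439. , -83.9]), 29.9, np.float64(55.5))
```

View pics/w13.png

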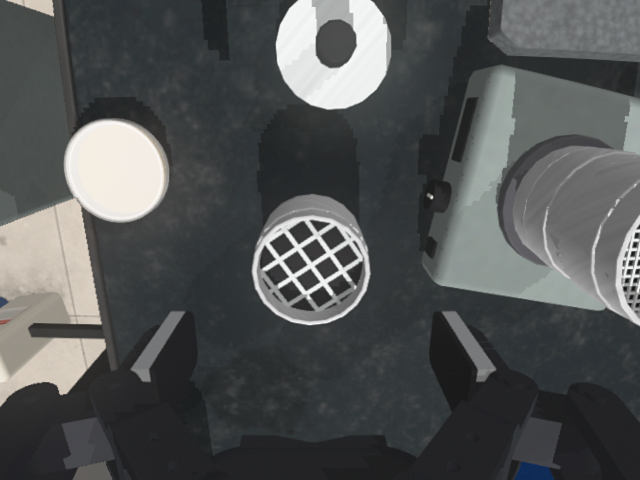

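The coarse sieve's rim is at (312,268), aligned within 0.6 mm. I'll descend in line.

```bash
python3 -m crank '[{"jaw":-1,"dx":-0.5,"dy":0,"dz":15,"spin":0},{"jaw":-1,"dx":0,"dy":0,"dz":25,"spin":0},{"jaw":-1,"dx":0,"dy":0,"dz":25,"spin":0},{"jaw":-1,"dx":0,"dy":0,"dz":17,"spin":0},{"jaw":-1,"dx":0,"dy":0,"dz":8,"spin":0},{"jaw":-1,"dx":0,"dy":0,"dz":0,"spin":0},{"jaw":-1,"dx":0,"dy":0,"dz":0,"spin":0}]' 60
```

```text
time: 23.15
tool_pos: [442.1, -84.4, 16.5]
eef_rot: [-3.141, 0.002, -0.001]
contact_force: [-0.7, 0.0, -0.3]
finger_gap: 85.2
```

```bash
python3 - <<'E'
from h import *
im=viewer.get_image("wrist");cv2.imwrite("pics/w14.png",im["frame"]);np.savez("pics/w14.npz",**im)
print(monitor.get_obs()["tool_pos"],locate(im,(439,-85),51,60,56))
E
```

```text
[442.01163402 -84.38344878  16.45130643] (array([439.1, -83.1]), 30.7, array([439.2, -82.9]), 29.8, np.float64(55.3))
```

```bash
python3 -m crank '[{"jaw":-1,"dx":-2.7,"dy":-0.8,"dz":2.5,"spin":0},{"jaw":-1,"dx":0,"dy":0,"dz":0,"spin":0},{"jaw":1,"dx":0,"dy":0,"dz":0,"spin":0},{"jaw":1,"dx":0,"dy":0,"dz":0,"spin":0},{"jaw":1,"dx":0,"dy":0,"dz":0,"spin":0},{"jaw":1,"dx":0,"dy":0,"dz":0,"spin":0},{"jaw":1,"dx":0,"dy":0,"dz":0,"spin":0},{"jaw":1,"dx":0,"dy":0,"dz":0,"spin":0}]' 60
python3 - <<'E'
from h import *
im=viewer.get_image("wrist");cv2.imwrite("pics/w15.png",im["frame"]);np.savez("pics/w15.npz",**im)
print(monitor.get_obs()["tool_pos"],locate(im,(439,-85),51,60,56))
E
```

```text
time: 24.2
tool_pos: [439.1, -83.8, 14.2]
eef_rot: [-3.141, 0.003, -0.0]
contact_force: [-1.8, 0.7, 6.9]
finger_gap: 59.7
[439.10953774 -83.7918687   14.21614761] (array([439. , -74.5]), 39.1, array([439.7, -82.4]), 33.4, np.float64(55.5))
```

View pics/w15.png

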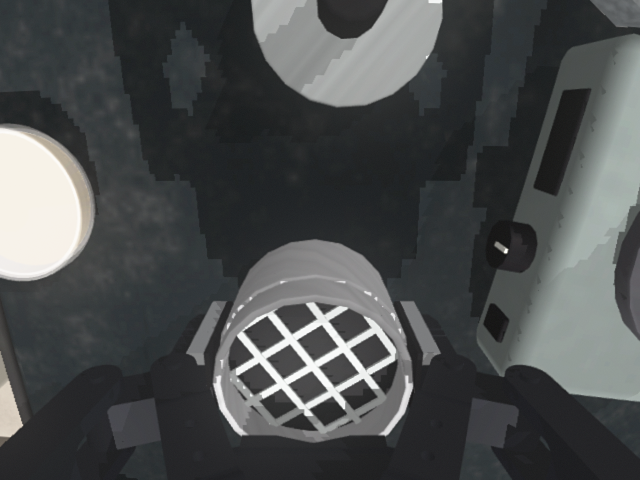

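The grip is good. Now I'll lift it well above the stack (rim at 124) and move over.

```bash
python3 -m crank '[{"jaw":1,"dx":0,"dy":0,"dz":-5,"spin":0},{"jaw":1,"dx":0,"dy":0,"dz":-20,"spin":0},{"jaw":1,"dx":0,"dy":0,"dz":-40,"spin":0},{"jaw":1,"dx":0,"dy":0,"dz":-45,"spin":0},{"jaw":1,"dx":0,"dy":0,"dz":-40,"spin":0},{"jaw":1,"dx":0,"dy":0,"dz":-20,"spin":0},{"jaw":1,"dx":0,"dy":0,"dz":-5,"spin":0},{"jaw":1,"dx":0,"dy":0,"dz":0,"spin":0}]' 60
python3 -m crank '[{"jaw":1,"dx":12,"dy":3,"dz":0,"spin":0},{"jaw":1,"dx":25,"dy":7,"dz":0,"spin":0},{"jaw":1,"dx":30,"dy":8,"dz":0,"spin":0},{"jaw":1,"dx":30,"dy":8,"dz":0,"spin":0},{"jaw":1,"dx":22,"dy":6,"dz":0,"spin":0},{"jaw":1,"dx":11,"dy":4,"dz":0,"spin":0},{"jaw":1,"dx":0,"dy":0,"dz":0,"spin":0},{"jaw":1,"dx":0,"dy":0,"dz":0,"spin":0}]' 60
python3 - <<'E'
from h import *
im=viewer.get_image("wrist");cv2.imwrite("pics/w16.png",im["frame"]);np.savez("pics/w16.npz",**im)
print(locate(im,(571.5,-51),119,128,124))
E
```

```text
time: 25.25
tool_pos: [439.1, -83.8, 188.1]
eef_rot: [-3.141, 0.005, -0.0]
contact_force: [-0.1, 0.6, -1.6]
finger_gap: 59.8
time: 26.25
tool_pos: [568.7, -119.4, 187.7]
eef_rot: [-3.141, 0.005, 0.001]
contact_force: [0.4, 0.7, -2.5]
finger_gap: 59.8
(array([571.9, -52.2]), 29.8, array([571.9, -52.2]), 29.6, np.float64(123.7))
```

View pics/w16.png

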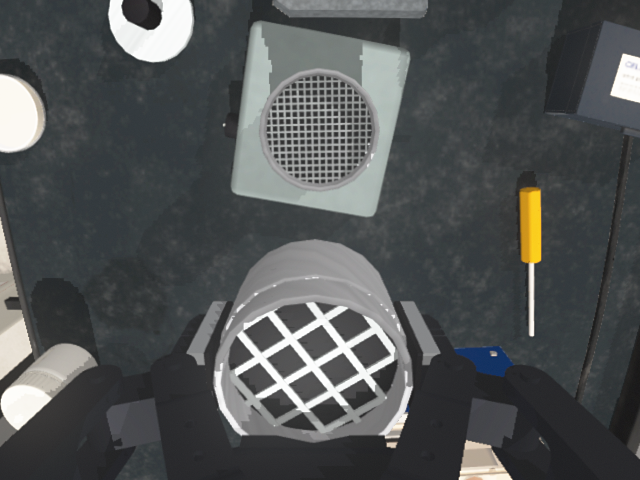

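```bash
python3 -m crank '[{"jaw":1,"dx":1,"dy":-12,"dz":0,"spin":0},{"jaw":1,"dx":1.5,"dy":-24,"dz":0,"spin":0},{"jaw":1,"dx":0,"dy":-22,"dz":0,"spin":0},{"jaw":1,"dx":0,"dy":-9.5,"dz":8,"spin":0},{"jaw":1,"dx":0,"dy":0,"dz":16,"spin":0},{"jaw":1,"dx":0,"dy":0,"dz":11,"spin":0},{"jaw":1,"dx":0,"dy":0,"dz":4,"spin":0},{"jaw":1,"dx":0,"dy":0,"dz":0,"spin":0},{"jaw":1,"dx":0,"dy":0,"dz":0,"spin":0}]' 60
```

```text
time: 27.42
tool_pos: [572.4, -52.4, 149.4]
eef_rot: [-3.141, 0.003, -0.0]
contact_force: [0.4, -0.1, -1.0]
finger_gap: 59.8
```

```bash
python3 -m crank '[{"jaw":1,"dx":-0.9,"dy":-0.6,"dz":3,"spin":0},{"jaw":1,"dx":0,"dy":0,"dz":5,"spin":0},{"jaw":1,"dx":0,"dy":0,"dz":4,"spin":0},{"jaw":1,"dx":0,"dy":0,"dz":3,"spin":0},{"jaw":1,"dx":0,"dy":0,"dz":1.5,"spin":0},{"jaw":1,"dx":0,"dy":0,"dz":0.5,"spin":0},{"jaw":1,"dx":0,"dy":0,"dz":0,"spin":0}]' 60
```

```text
time: 28.3
tool_pos: [571.2, -51.6, 132.2]
eef_rot: [-3.141, 0.004, 0.0]
contact_force: [0.2, 0.8, -2.0]
finger_gap: 59.8
```

```bash
python3 -m crank '[{"jaw":1,"dx":0,"dy":0,"dz":0.8,"spin":0},{"jaw":1,"dx":0,"dy":0,"dz":0.8,"spin":0},{"jaw":1,"dx":0,"dy":0,"dz":0.6,"spin":0},{"jaw":1,"dx":0,"dy":0,"dz":0.5,"spin":0},{"jaw":1,"dx":0,"dy":0,"dz":0,"spin":0}]' 60
```

```text
time: 28.92
tool_pos: [571.2, -51.6, 130.2]
eef_rot: [3.141, 0.003, 0.0]
contact_force: [-2.1, -0.1, 5.4]
finger_gap: 59.8
```

```bash
python3 -m crank '[{"jaw":-1,"dx":0,"dy":0,"dz":-0.3,"spin":0},{"jaw":-1,"dx":0,"dy":0,"dz":0,"spin":0},{"jaw":-1,"dx":0,"dy":0,"dz":0,"spin":0},{"jaw":-1,"dx":0,"dy":0,"dz":0,"spin":0},{"jaw":-1,"dx":0,"dy":0,"dz":-10,"spin":0},{"jaw":-1,"dx":0,"dy":0,"dz":-30,"spin":0},{"jaw":-1,"dx":0,"dy":0,"dz":-40,"spin":0},{"jaw":-1,"dx":0,"dy":0,"dz":-25,"spin":0},{"jaw":-1,"dx":0,"dy":0,"dz":-8,"spin":0},{"jaw":-1,"dx":0,"dy":0,"dz":0,"spin":0}]' 60
python3 - <<'E'
from h import *
o=monitor.get_obs();print(o["tool_pos"],o["q"])
im=viewer.get_image("wrist");cv2.imwrite("pics/w17.png",im["frame"]);np.savez("pics/w17.npz",**im)
print(locate(im,(571,-51),167,177,172))
print(locate(im,(449,25),8,20,14)); print(locate(im,(449,25),34,45,40,w=18))
im=viewer.get_image("top");np.savez("pics/top17.npz",**im)
print(locate(im,(449,25),10,18,14)); print(locate(im,(449,25),34,45,40,w=18))
E
```

```text
time: 30.18
tool_pos: [571.5, -51.8, 242.8]
eef_rot: [-3.142, 0.003, -0.0]
contact_force: [-0.7, -0.4, -0.4]
finger_gap: 85.8
[571.49342096 -51.80699137 242.83960354] [ 0.44420235  0.69879704 -0.76721837  1.68994304  0.562367    0.99039743
 -0.52619669]
(array([571.8, -51.8]), 30.3, array([572. , -51.8]), 29.8, np.float64(171.5))
(array([451.6,  25.4]), 31.6, array([451.5,  25.2]), 31.0, np.float64(14.1))
(array([451.9,  25.9]), 10.7, array([451.9,  25.5]), 10.1, np.float64(39.9))Traceback (most recent call last):
  File "<stdin>", line 7, in <module>
  File "h.py", line 27, in locate
    k=1+np.argmax(st[1:,4]); m=(L==k).astype(np.uint8)
        ~~~~~~~~~^^^^^^^^^^
    return _wrapfunc(a, 'argmax', axis=axis, out=out, **kwds)
    return bound(*args, **kwds)
ValueError: attempt to get argmax of an empty sequence
```

View pics/w17.png

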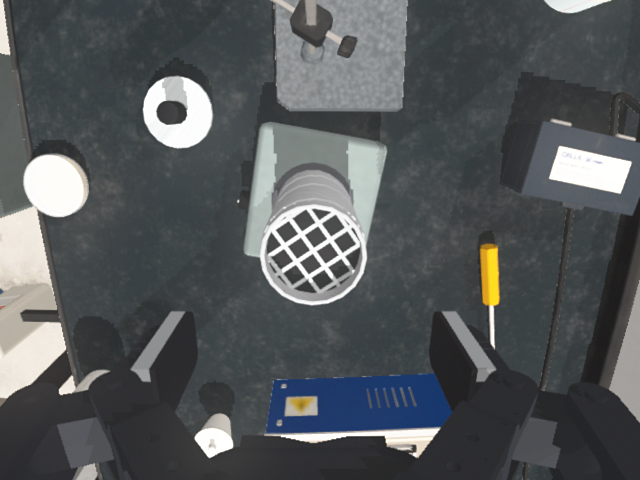

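The coarse sieve is seated: its rim is at 171.5 (expected 172). The lid is at (178,112). Now for the lid.

```bash
python3 -m crank '[{"jaw":-1,"dx":-12,"dy":0,"dz":0,"spin":0},{"jaw":-1,"dx":-25,"dy":0,"dz":0,"spin":0},{"jaw":-1,"dx":-35,"dy":-10,"dz":0,"spin":0},{"jaw":-1,"dx":-30,"dy":-25,"dz":0,"spin":0},{"jaw":-1,"dx":-15,"dy":-25,"dz":15,"spin":0},{"jaw":-1,"dx":-4,"dy":-12,"dz":30,"spin":0},{"jaw":-1,"dx":0,"dy":-4,"dz":40,"spin":0},{"jaw":-1,"dx":0,"dy":0,"dz":40,"spin":0},{"jaw":-1,"dx":0,"dy":0,"dz":15,"spin":0},{"jaw":-1,"dx":0,"dy":0,"dz":0,"spin":0}]' 60
python3 - <<'E'
from h import *
o=monitor.get_obs();print(o["tool_pos"])
im=viewer.get_image("wrist");cv2.imwrite("pics/w18.png",im["frame"]);np.savez("pics/w18.npz",**im)
print(locate(im,(450,25),8,20,14)); print(locate(im,(450,25),34,45,40,w=18))
im=viewer.get_image("side");cv2.imwrite("pics/s18.png",im["frame"])
E
```

```text
time: 31.52
tool_pos: [448.2, 24.2, 102.2]
eef_rot: [3.141, 0.008, 0.001]
contact_force: [-0.4, 0.3, 0.5]
finger_gap: 85.4
[448.19215746  24.23421379 102.19096584]
(array([450.7,  26. ]), 31.2, array([450.7,  26.1]), 30.8, np.float64(13.9))
(array([450.3,  26.7]), 10.5, array([450.6,  26.8]), 10.1, np.float64(39.8))
```

View pics/w18.png

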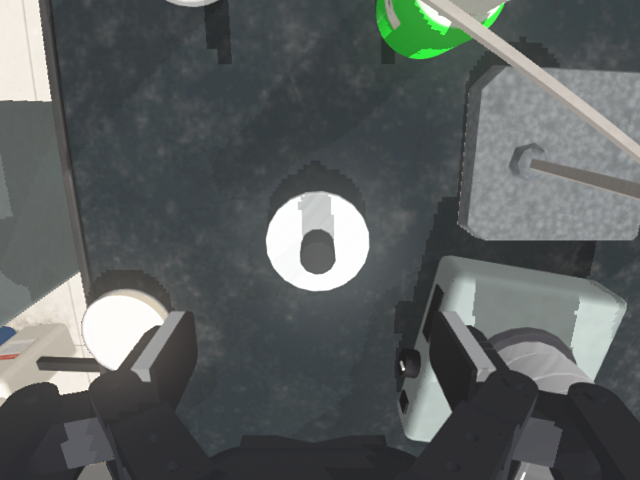

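View pics/s18.png

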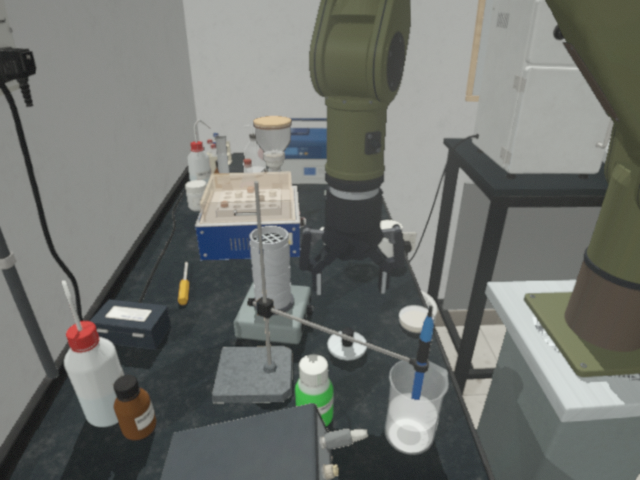

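The knob is at (316,252) and the lid disc centre at (450.7, 26). I'll correct by (+2.5, +2) and descend part-way.

```bash
python3 -m crank '[{"jaw":-1,"dx":2.5,"dy":-2,"dz":12,"spin":0},{"jaw":-1,"dx":0,"dy":0,"dz":20,"spin":0},{"jaw":-1,"dx":0,"dy":0,"dz":18,"spin":0},{"jaw":-1,"dx":0,"dy":0,"dz":8,"spin":0},{"jaw":-1,"dx":0,"dy":0,"dz":0,"spin":0},{"jaw":-1,"dx":0,"dy":0,"dz":0,"spin":0},{"jaw":-1,"dx":0,"dy":0,"dz":0,"spin":0}]' 60
python3 - <<'E'
from h import *
o=monitor.get_obs();print(o["tool_pos"])
im=viewer.get_image("wrist");cv2.imwrite("pics/w19.png",im["frame"]);np.savez("pics/w19.npz",**im)
print(locate(im,(450,25),8,20,14)); print(locate(im,(450,25),34,45,40,w=18))
E
```

```text
time: 32.5
tool_pos: [452.7, 26.4, 45.7]
eef_rot: [-3.141, 0.003, -0.0]
contact_force: [-0.2, -0.5, 0.0]
finger_gap: 85.2
[452.67167749  26.4162655   45.68478476]
(array([450.9,  26.2]), 31.4, array([450.9,  26.1]), 30.9, np.float64(14.0))
(array([450.8,  27.1]), 10.9, array([451. ,  27.1]), 10.3, np.float64(39.8))
```

View pics/w19.png

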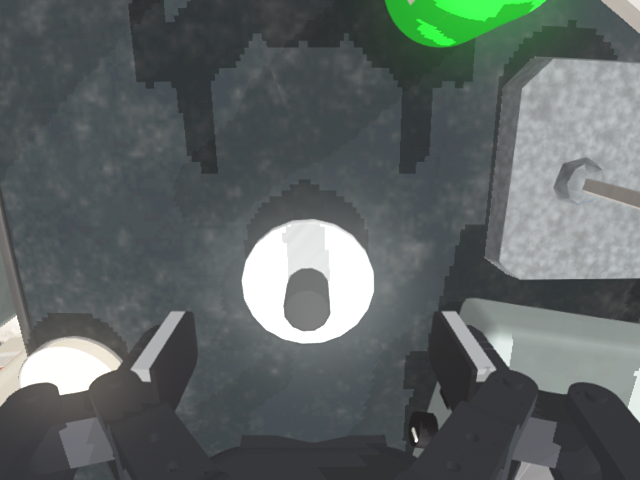

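```bash
python3 -m crank '[{"jaw":-1,"dx":-1.8,"dy":0,"dz":8,"spin":0},{"jaw":-1,"dx":0,"dy":0,"dz":12,"spin":0},{"jaw":-1,"dx":0,"dy":0,"dz":7,"spin":0},{"jaw":-1,"dx":0,"dy":0,"dz":2,"spin":0},{"jaw":-1,"dx":0,"dy":0,"dz":0,"spin":0},{"jaw":-1,"dx":0,"dy":0,"dz":0,"spin":0}]' 60
python3 - <<'E'
from h import *
o=monitor.get_obs();print(o["tool_pos"])
im=viewer.get_image("wrist");np.savez("pics/w20.npz",**im)
print(locate(im,(450,25),8,20,14)); print(locate(im,(450,25),34,45,40,w=18))
E
```

```text
time: 33.3
tool_pos: [450.6, 26.4, 16.5]
eef_rot: [-3.141, 0.003, -0.0]
contact_force: [-0.4, 0.7, -0.1]
finger_gap: 85.4
[450.59918786  26.39429587  16.50315042]
(array([451.1,  26.4]), 31.5, array([451. ,  26.3]), 31.0, np.float64(14.0))
(array([450.7,  27.5]), 11.2, array([451. ,  27.5]), 10.4, np.float64(39.8))
```

```bash
python3 -m crank '[{"jaw":1,"dx":0,"dy":0,"dz":0,"spin":0},{"jaw":1,"dx":0,"dy":0,"dz":0,"spin":0},{"jaw":1,"dx":0,"dy":0,"dz":0,"spin":0},{"jaw":1,"dx":0,"dy":0,"dz":0,"spin":0},{"jaw":1,"dx":0,"dy":0,"dz":0,"spin":0},{"jaw":1,"dx":0,"dy":0,"dz":0,"spin":0},{"jaw":1,"dx":0,"dy":0,"dz":0,"spin":0},{"jaw":1,"dx":0,"dy":0,"dz":0,"spin":0}]' 60
python3 - <<'E'
from h import *
o=monitor.get_obs();print(o["tool_pos"])
im=viewer.get_image("wrist");cv2.imwrite("pics/w21.png",im["frame"]);np.savez("pics/w21.npz",**im)
print(locate(im,(450,25),8,20,14)); print(locate(im,(450,25),34,45,40,w=18))
E
```

```text
time: 34.35
tool_pos: [450.4, 26.4, 16.4]
eef_rot: [-3.141, 0.004, 0.0]
contact_force: [-1.8, -0.5, 5.7]
finger_gap: 18.1
[450.37800623  26.40326734  16.39913329]
(array([451.1,  26.9]), 31.0, array([451.3,  26.8]), 30.6, np.float64(14.0))
(array([449.8,  27.6]), 17.6, array([450.2,  27.9]), 16.6, np.float64(39.8))
```

View pics/w21.png

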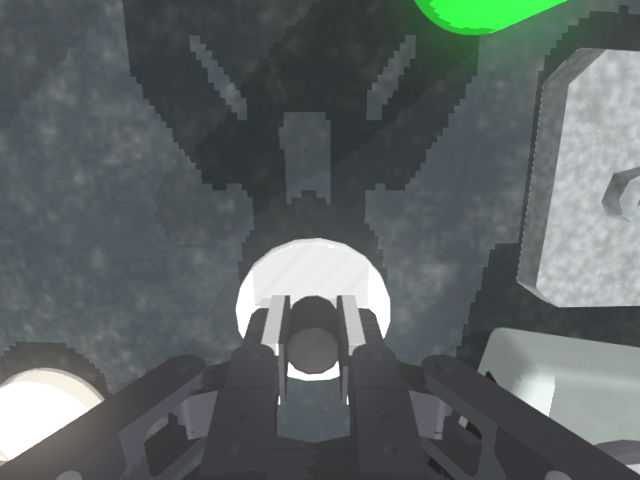

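```bash
python3 -m crank '[{"jaw":1,"dx":0,"dy":0,"dz":-5,"spin":0},{"jaw":1,"dx":0,"dy":0,"dz":-15,"spin":0},{"jaw":1,"dx":0,"dy":0,"dz":-35,"spin":0},{"jaw":1,"dx":0,"dy":0,"dz":-45,"spin":0},{"jaw":1,"dx":0,"dy":0,"dz":-45,"spin":0},{"jaw":1,"dx":0,"dy":0,"dz":-40,"spin":0},{"jaw":1,"dx":0,"dy":0,"dz":-20,"spin":0},{"jaw":1,"dx":0,"dy":0,"dz":-5,"spin":0},{"jaw":1,"dx":0,"dy":0,"dz":0,"spin":0}]' 60
python3 -m crank '[{"jaw":1,"dx":5,"dy":12,"dz":0,"spin":0},{"jaw":1,"dx":10,"dy":26,"dz":0,"spin":0},{"jaw":1,"dx":20,"dy":34,"dz":0,"spin":0},{"jaw":1,"dx":28,"dy":34,"dz":0,"spin":0},{"jaw":1,"dx":28,"dy":26,"dz":0,"spin":0},{"jaw":1,"dx":22,"dy":12,"dz":0,"spin":0},{"jaw":1,"dx":8,"dy":4,"dz":0,"spin":0},{"jaw":1,"dx":0,"dy":0,"dz":0,"spin":0},{"jaw":1,"dx":0,"dy":0,"dz":0,"spin":0}]' 60
python3 - <<'E'
from h import *
im=viewer.get_image("wrist");cv2.imwrite("pics/w22.png",im["frame"]);np.savez("pics/w22.npz",**im)
print(locate(im,(571.5,-51),167,176,172))
o=monitor.get_obs();print(o["tool_pos"])
z=o["tool_pos"][2]-16.4+14; print(locate(im,o["tool_pos"],z-4,z+5,z))
E
```

```text
time: 35.52
tool_pos: [450.8, 25.9, 225.6]
eef_rot: [3.142, 0.005, -0.0]
contact_force: [-0.1, 0.1, -1.6]
finger_gap: 18.2
time: 36.65
tool_pos: [571.2, -120.9, 225.5]
eef_rot: [-3.141, 0.005, 0.002]
contact_force: [-0.5, -0.3, -0.9]
finger_gap: 17.8
(array([572. , -52.6]), 29.8, array([572. , -52.5]), 29.6, np.float64(171.7))
[ 571.26405468 -120.86541156  225.66341062]
(array([ 571.9, -120.4]), 30.9, array([ 572. , -120.5]), 30.5, np.float64(223.0))
```

View pics/w22.png

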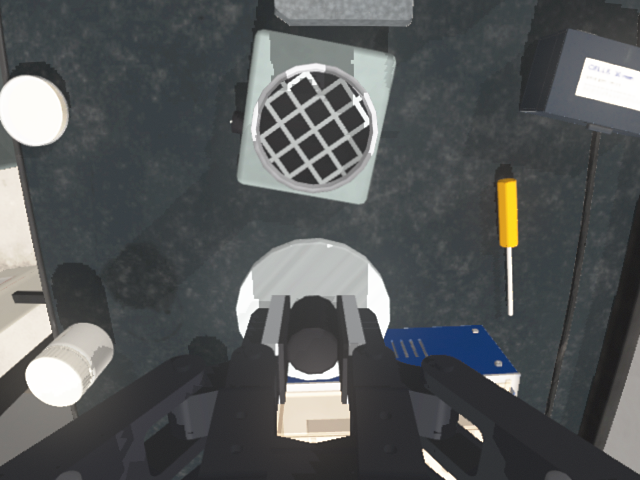

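```bash
python3 -m crank '[{"jaw":1,"dx":0,"dy":-12,"dz":0,"spin":0},{"jaw":1,"dx":0,"dy":-24,"dz":0,"spin":0},{"jaw":1,"dx":0,"dy":-22.5,"dz":0,"spin":0},{"jaw":1,"dx":0,"dy":-10,"dz":4,"spin":0},{"jaw":1,"dx":0,"dy":0,"dz":12,"spin":0},{"jaw":1,"dx":0,"dy":0,"dz":8,"spin":0},{"jaw":1,"dx":0,"dy":0,"dz":4,"spin":0},{"jaw":1,"dx":0,"dy":0,"dz":0,"spin":0},{"jaw":1,"dx":0,"dy":0,"dz":0,"spin":0}]' 60
```

```text
time: 37.83
tool_pos: [572.3, -53.3, 197.9]
eef_rot: [-3.141, 0.003, -0.0]
contact_force: [0.7, -0.0, -1.5]
finger_gap: 18.0
```

```bash
python3 -m crank '[{"jaw":1,"dx":-1.2,"dy":-1.3,"dz":3,"spin":0},{"jaw":1,"dx":0,"dy":0,"dz":5,"spin":0},{"jaw":1,"dx":0,"dy":0,"dz":4,"spin":0},{"jaw":1,"dx":0,"dy":0,"dz":2,"spin":0},{"jaw":1,"dx":0,"dy":0,"dz":1,"spin":0},{"jaw":1,"dx":0,"dy":0,"dz":0.5,"spin":0},{"jaw":1,"dx":0,"dy":0,"dz":0,"spin":0}]' 60
```

```text
time: 38.7
tool_pos: [570.9, -51.8, 182.3]
eef_rot: [-3.141, 0.004, 0.0]
contact_force: [-0.3, -0.1, -1.0]
finger_gap: 18.1
```

```bash
python3 -m crank '[{"jaw":1,"dx":0,"dy":0,"dz":0.8,"spin":0},{"jaw":1,"dx":0,"dy":0,"dz":0.6,"spin":0},{"jaw":1,"dx":0,"dy":0,"dz":0.5,"spin":0},{"jaw":1,"dx":0,"dy":0,"dz":0.4,"spin":0},{"jaw":1,"dx":0,"dy":0,"dz":0,"spin":0}]' 60
```

```text
time: 39.33
tool_pos: [571.0, -51.8, 180.4]
eef_rot: [-3.141, 0.003, 0.0]
contact_force: [-0.5, 0.6, 5.5]
finger_gap: 18.0
```

```bash
python3 -m crank '[{"jaw":-1,"dx":0,"dy":0,"dz":-0.2,"spin":0},{"jaw":-1,"dx":0,"dy":0,"dz":0,"spin":0},{"jaw":-1,"dx":0,"dy":0,"dz":0,"spin":0},{"jaw":-1,"dx":0,"dy":0,"dz":0,"spin":0},{"jaw":-1,"dx":0,"dy":0,"dz":0,"spin":0},{"jaw":-1,"dx":0,"dy":0,"dz":-10,"spin":0},{"jaw":-1,"dx":0,"dy":0,"dz":-25,"spin":0},{"jaw":-1,"dx":0,"dy":0,"dz":-25,"spin":0},{"jaw":-1,"dx":0,"dy":0,"dz":-10,"spin":0},{"jaw":-1,"dx":0,"dy":0,"dz":0,"spin":0}]' 60
python3 - <<'E'
from h import *
o=monitor.get_obs();print(o["tool_pos"])
im=viewer.get_image("wrist");cv2.imwrite("pics/w23.png",im["frame"]);np.savez("pics/w23.npz",**im)
print(locate(im,(571,-51),173,183,178)); print(locate(im,(571,-51),199,209,204,w=18))
im=viewer.get_image("side");cv2.imwrite("pics/s23.png",cv2.resize(im["frame"][170:400,180:440],None,fx=2.6,fy=2.6))
t=viewer.get_image("top");np.savez("pics/top23.npz",**t)
t0=dict(np.load("pics/top0.npz"))
for im in(t0,t): print(locate(im,(460,-321),25,60,40),locate(im,(333,-277),55,75,69))
E
```

```text
time: 40.58
tool_pos: [571.4, -51.9, 250.7]
eef_rot: [-3.141, 0.002, -0.0]
contact_force: [-0.0, 0.4, 0.1]
finger_gap: 85.6
[571.37152896 -51.87780725 250.71438263]
(array([571.7, -52. ]), 31.2, array([571.8, -52.1]), 30.7, np.float64(177.9))
(array([571.6, -51.5]), 10.4, array([571.7, -51.5]), 10.0, np.float64(203.7))
(array([ 459.8, -320.7]), 21.3, array([ 459.8, -320.7]), 21.1, np.float64(36.4)) (array([ 333.2, -276.5]), 27.7, array([ 333. , -276.7]), 27.3, np.float64(68.0))Traceback (most recent call last):
  File "<stdin>", line 8, in <module>
  File "h.py", line 27, in locate
    k=1+np.argmax(st[1:,4]); m=(L==k).astype(np.uint8)
        ~~~~~~~~~^^^^^^^^^^
    return _wrapfunc(a, 'argmax', axis=axis, out=out, **kwds)
    return bound(*args, **kwds)
ValueError: attempt to get argmax of an empty sequence
```

View pics/w23.png

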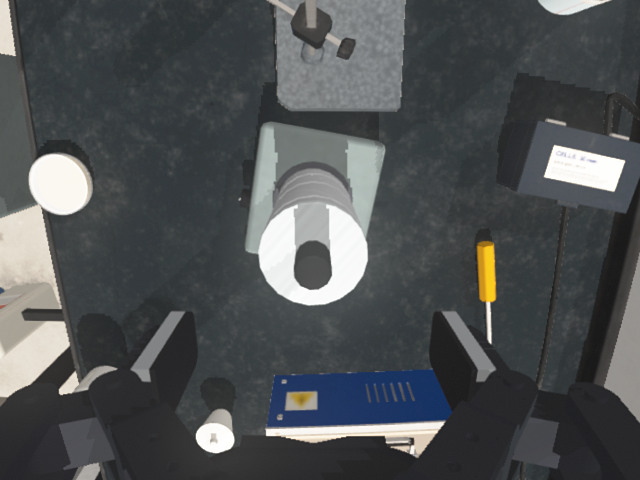

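View pics/s23.png

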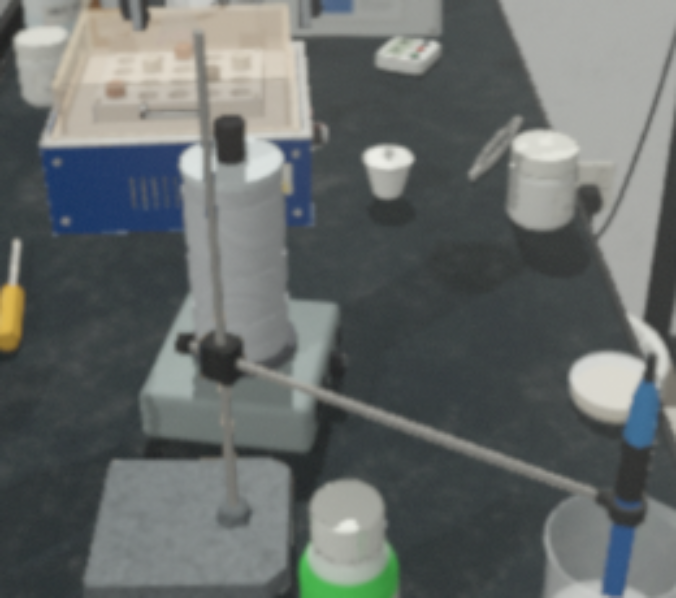

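The stack is complete: disc top at 177.9 (expected 178), knob top at 203.7 (expected 204), axis within 1 mm of the seat. In the side view the crucible (329,235) and jar (390,239) are at their starting pixels. I'll hand in.

```bash
python3 - <<'E'
from cell import order
print(order.finish_job())
E
```

```text
the job is handed in; nothing more can be done
None
```

I assembled the whole stack on the shaker and handed it in at about 41 s of the 109 s allowed. The pan is in the seat, with the fine sieve, the coarse sieve and the lid on it in that order. Everything is let go, and the open gripper was clear above the stack. The hand-in reports no verdict.

- **Seating:** each part made contact within about 0.1 mm of its predicted seated height, with no more than about 10 N on the tool.
- **Heights after release:** the rims measured 89.6, 123.5 and 171.5 mm (nominal 90, 124 and 172). The lid's disc top was at 177.9 mm and its knob at 203.7 mm (nominal 178 and 204).
- **Centring:** all the parts measured within about 1 mm of each other, and of the seat to about 1.5 mm, from the wrist camera.
- **Uprightness:** I judged this from the heights and the pictures and did not measure tilt directly.
- **Bystanders:** the side view shows the crucible and jar at their starting pixels. The top-camera recheck of them failed with an error, apparently because the arm blocked that view, so the side view is the only final evidence for them.
- **Camera disagreement:** the top camera read up to about 3 mm away from the wrist camera, so I used the wrist camera.

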